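# Open the square jar in the desk holder for inspection

## Task

Get the square jar open for inspection: nest the square reducing insert fully down in the jar holder screwed to the desk, then stand the jar upright and fully down in the insert, so that it is braced and cannot turn. Unscrew its tight lid anticlockwise (seen from above) by about a sixth of a turn, and stop turning when the threads let go. Lift the lid straight up and finish while holding it in the gripper, level and centred just above the open mouth, clear of the rim by about a finger's breadth (some 15 mm); the jar stays seated, and everything else on the desk stays where it stands.

Things in the scene. Friction and masses are not known exactly. Their poses are not given: they have to be found in the camera images.
- jar_mid (a point): The jar to open, the only square one, of amber glass: square part 60 x 60 mm and 62 mm high, then round shoulder and neck; rim of the mouth 95 mm above its underside; 0.27 to 0.44 kg. Point: on its axis, 47.5 mm above the underside. x, y square to the flat sides. Grip it high on two flat sides or by the lid. Fully seated: 33.5 mm above insert_mid. Fingertips can swing round the neck from 66 mm above the underside up.
- lid_mid (a point): The jar's lid, round tinplate, 60 mm across, 20 mm high. Point: its centre. Screwed tight: 40 mm above jar_mid, its x along the jar's x. Needs 0.4 to 0.7 N m to start turning. Free to lift from 45 to 74 degrees of anticlockwise turn; further on, it catches and tightens again. Turning does not raise it: lift it. Clear of the rim when its centre is over 57.5 mm above jar_mid.
- insert_mid (a point): Loose reducing insert of the holder, standing on the desk: square open-topped black cup, 72 mm across outside, 64 mm inside (2 mm play each side of the jar), floor 4 mm thick, 36 mm high; its rim is 8 mm thick and 12 mm high, 80 mm across outside: pinch it at the middle of one side. 130 g. Point: its centre, 18 mm up; fully nested, it is 18 mm above holder_seat. x, y square to the walls.
- holder_seat (a point): Jar holder fixed to the desk: steel plate 130 x 130 x 6 mm with a square open-topped well in its middle, 76 mm wide inside (2 mm play each side of the insert). Point: centre of the well's floor, 6 mm above the desk; the flared lips, 92 mm across outside, end 21 mm above the floor. x, y square to the walls.
- round_jar_a_mid (a point): Bystander, to be left alone: round-bodied amber jar, 72 mm across, 97.5 mm high, with the same kind of lid. Point: its centre.
- round_jar_b_mid (a point): Bystander, to be left alone: round-bodied amber jar, 72 mm across, 97.5 mm high, with the same kind of lid. Point: its centre.
- tin_a_mid (a point): Bystander, to be left alone: flat round tin, 70 mm across, 24 mm high. Point: its centre.
- tin_b_mid (a point): Bystander, to be left alone: flat round tin, 70 mm across, 24 mm high. Point: its centre.
- tape_roll_mid (a point): Bystander, to be left alone: roll of brown packing tape lying flat, 100 mm across, 48 mm high. Point: its centre.
- stapler_mid (a point): Bystander, to be left alone: black desk stapler, 140 mm long, 36 mm wide, 49 mm high. Point: its centre; x along its length.
- marker_mid (a point): Bystander, to be left alone: marker pen lying flat, 140 mm long, 19 mm thick. Point: its centre; x along its length.
Things that resemble listed ones, but are neither listed nor needed, are in the scene too. Leave any green, purple or yellow look-alike of the part that bears lid_mid alone.

How it is judged:
By the outcome, as a careful person would: the job done as asked, in the order asked, and still so for the second after the job is handed in, while the arm keeps its last pose, push and grip.
It also fails if it takes over 72 s, if anything falls off the work surface, if the arm or the gripper's body presses on something with over 40 N, if the wrist force passes 120 N, or if a joint passes its speed limit or range.

## Robot

A 7-joint arm with a two-finger parallel gripper is mounted at the origin on the work surface. World frame = base frame: x ahead of the robot, y to its left, z up, the work surface at z = 0. Lengths are in mm, angles in rad, forces in N, time in s.
With the tool pointing down it reaches from about 425 to 875 mm from the base axis. Payload 8.4 kg.
Tool frame: the origin (TCP) lies between the finger pads; the fingertips stand 25 mm ahead of it and the grasp point (between the pads) lies 6 mm ahead of it (nose_length is the x of the fingertips in the tool frame, in mm); x points along the fingers, z is the direction in which the jaws open and shut, and the axes are right-handed (so a half turn about x gives the same grasp; the last joint's range is limited). The gripper opens to 85 mm and grips with 20 to 120 N. Pads are 22 mm wide; open, the fingers measure 114 mm over their backs; the gripper's body (76 mm by 85 mm) begins 54 mm behind the grasp point. The pads swing forward as they close: fully open they stand 13 mm farther back than shut.
Start: joints at [1.158, 0.333, 0.04, 1.465, -0.013, 1.343, -0.059], TCP at [200.616, -618.237, 227.808] pointing down, gripper open.
Joint ranges: [-2.58, 2.58], [-0.38, 2.09], [-1.3, 1.39], [0.25, 2.4], [-1.5, 4.64], [0.08, 2.09], [-2.65, 2.65]. Speed limits (rad/s): [2.22, 2.22, 2.79, 2.79, 3.14, 3.14, 3.14].

## Interface

Orientations are given as a rotation vector (axis times angle).
In Python, from plant import state, grab_frame, hand_in, cut_out, nose_length gives the robot as it stands.
- The arm moves only by the tool carry_out, never from a script. Its argument "deltas" is a list of rows, each an object of numbers: "dx", "dy", "dz": the shift along the world's x, y, z in mm; "wx", "wy", "wz": the turn, a rotation vector about the world's x, y, z in degrees. A call has 1 to 10 rows; each row is the pose to reach, as a shift and turn from the pose commanded when the call began; what a row does not reach only later rows make up. A row lasts 1/10 s, in which the tool goes at most 50 mm and 8.59 degrees, less where a joint would pass 70% of its speed; a pose out of reach is approached as far as the arm can. A call with a gripper value outside its range is refused whole. "gripper" is the gripper's target within -1 to 1 (shut at 1, half-way at 0, fully open at -1), set as the call begins (left out, the last holds). The fingers move at their own pace and stop on an object; "squeeze" is the grip in N (left out, the last holds). Time passes only in rows, so rows that repeat a pose let the fingers close. It gives the time, the measured TCP pose, the force and the opening at its end, in the units of the state.
- state(): the state, without advancing time (a new reading comes with each control period).
- grab_frame(name): name is "side" or "top" or "wrist"; returns a dict with "image" (480x640x3 uint8, red, green, blue), "range_z" (480x640 float32, mm along the optical axis (not along the pixel's ray), 0 where there is no reading), "camera_matrix" (3x3 intrinsics, pixels), "eye" and "attitude" of the camera in the world; the wrist camera has in their place "tool_from_camera" (4x4, takes a point from camera to tool coordinates, whose origin is the TCP and whose axes are the tool frame's). Camera axes: x right, y up, looking along -z (the intrinsics and any distortion apply to the point x, -y, -z); pixel columns grow to the right and rows downward; lengths in mm; the calibration is good to about 2 mm. A picture is of the moment at which its call begins: read the wrist's pose just before it.
- hand_in(): hands the job in, once; it reports no verdict.
Trained networks look in a picture, given as the dict that the camera call returned (one of the last four; its "shot" number tells which), for a name from the list of things; names that differ only in an ending like _2 or _b are one class to them, and where a whole thing is asked for, a point or a joint stands for the part that bears it (a point fixed in the world has none). Each returns a list of dicts, best first, with "p" (0 to 1); they miss things now and then, are a little off and sometimes report something else, mostly with a low value. They report only what shows in the picture. A call takes as long as a camera call. They do not tell look-alikes from the thing itself.
- cut_out(picture, name): "mask" (480x640 bool, what is visible of it) and "location" ([column, row] in pixels, amid what is visible of it).
The state is a dict: "time": time; "joint_positions": joint angles; "dq": joint speeds; "joint_efforts": joint torques, N m; "eef_pos": TCP position; "tcp_rot": TCP orientation; "force": force on the tool from outside, world axes, zero at the start; "wrist_torque": the same for the moment, N m; "grip_width": opening from 0.0 (shut) to 1.0 (fully open).
Only numpy, scipy, OpenCV 4.12 (cv2) and the standard library are available. Lean on these libraries where they do the work, as an engineer would, in place of code of your own. Each camera call takes 0.05 s, during which the arm holds its last target. There are 200 camera calls.

## Working session

There is one attempt and no reset: what is moved stays moved. The work goes in short steps, Python scripts to look and compute and a tool call to move; the robot and the scene stay as the last step left them, time stands still between calls to the robot, and variables do not carry over. Pictures are saved under pics/ and viewed, about 8 in all and at most 12, crops included, and the job is handed in when it is done.

Besides the shell and the picture viewer there is one more tool, called as name(argument=value, ...) on one line, values as JSON. carry_out: Moves the arm, as the interface text tells. Its arguments: {"type":"object","properties":{"deltas":{"type":"array"},"gripper":{"type":"number"},"squeeze":{"type":"number"}},"required":["deltas"]}

```bash
mkdir -p pics; ls; python3 - <<'E'
from plant import *
import cv2, numpy as np
s=state(); print(s['time'],s['eef_pos'],s['tcp_rot'],s['grip_width'],nose_length)
ims=[]
for n in('side','top'):
    g=grab_frame(n); print(n,g['eye'],g['attitude'],g['camera_matrix'],[k for k in g])
    np.savez(f'pics/{n}.npz',**{k:v for k,v in g.items() if k in('image','range_z','camera_matrix','eye','attitude')})
    cv2.imwrite(f'pics/{n}0.png',g['image'][:,:,::-1])
    for m in('jar_mid','lid_mid','insert_mid','holder_seat'):
        try:print(m,[(np.round(c['location']),round(c['p'],2),c['mask'].sum()) for c in cut_out(g,m)])
        except Exception as e: print(m,e)
g=grab_frame('wrist');print(g['tool_from_camera'])
E
```

```text
pics
0.0 [ 200.45469365 -617.81523895  226.90856163] [ 0.9759593   1.34288379 -0.9744812 ] 1.0003423936156624 25.0
side [323.41267723 659.95407116 891.72044822] [ 0.12443157 -1.00982894 -2.69857621] [[588.31074244   0.         320.45909847]
 [  0.         588.31074244 245.83137952]
 [  0.           0.           1.        ]] ['image', 'range_z', 'camera_matrix', 'eye', 'attitude', 'shot']
jar_mid [(array([229., 229.]), 0.65, np.int64(939)), (array([344., 217.]), 0.58, np.int64(988))]
lid_mid [(array([424., 179.]), 0.93, np.int64(575)), (array([433., 205.]), 0.89, np.int64(631)), (array([396., 243.]), 0.79, np.int64(680)), (array([341., 187.]), 0.77, np.int64(726)), (array([291., 247.]), 0.58, np.int64(772))]
insert_mid [(array([244., 419.]), 0.88, np.int64(2864)), (array([374., 283.]), 0.3, np.int64(707))]
holder_seat [(array([274., 320.]), 0.65, np.int64(4371))]
top [ 379.61134588  -28.8952576  1424.91347919] [ 0.07642192 -0.08302059 -1.5527692 ] [[624.38399256   0.         313.30358288]
 [  0.         624.38399256 237.08488723]
 [  0.           0.           1.        ]] ['image', 'range_z', 'camera_matrix', 'eye', 'attitude', 'shot']
jar_mid [(array([363., 256.]), 0.44, np.int64(168))]
lid_mid [(array([354., 301.]), 0.81, np.int64(583)), (array([446., 317.]), 0.62, np.int64(594)), (array([403., 326.]), 0.59, np.int64(604)), (array([181., 296.]), 0.46, np.int64(976)), (array([397., 185.]), 0.41, np.int64(1029))]
insert_mid [(array([159., 231.]), 0.9, np.int64(1245)), (array([428., 261.]), 0.4, np.int64(941))]
holder_seat [(array([254., 222.]), 0.94, np.int64(3136))]
[[ 8.05498089e-04  3.18131060e-01 -9.48046402e-01 -1.47097017e+02]
 [ 2.54787151e-04  9.48046613e-01  3.18131347e-01  8.19079346e+01]
 [ 9.99999643e-01 -4.97804234e-04  6.82594029e-04 -1.74214261e+00]
 [ 0.00000000e+00  0.00000000e+00  0.00000000e+00  1.00000000e+00]]
```

View pics/top0.png

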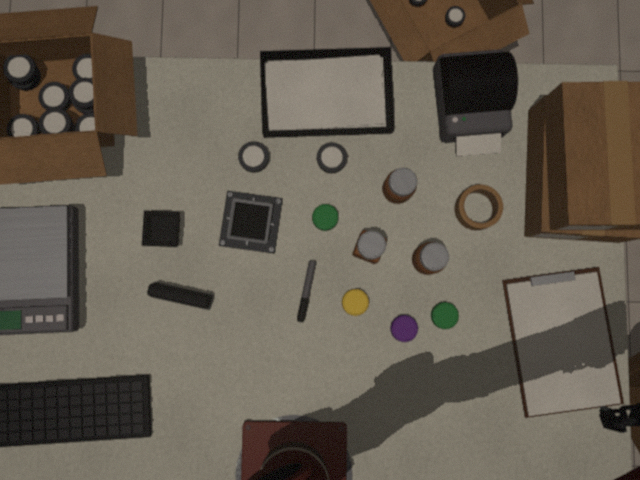

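View pics/side0.png

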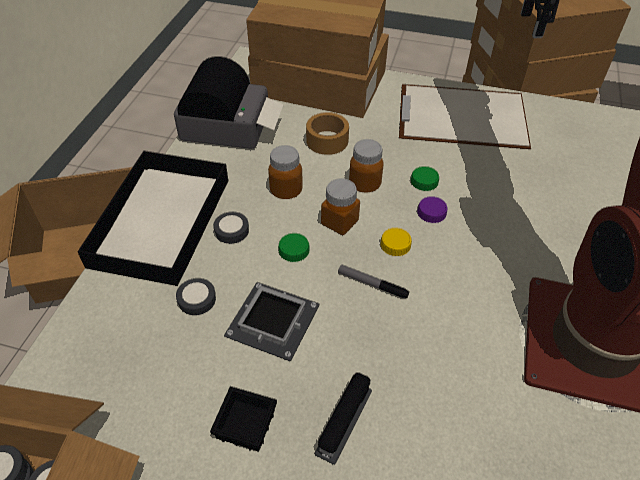

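The square jar shows at top (370,245) and side (341,205). Its look-alikes are round jars at top (402,185) and (432,257). The coloured lids are at top (325,217), (355,302), (404,328) and (445,316). The insert is at top (161,228) and the holder at (251,222).

```bash
cat > h.py <<'E'
from plant import *
import cv2, numpy as np
from scipy.spatial.transform import Rotation as R
def cloud(g, pose=None):
    K=np.array(g['camera_matrix']); z=np.array(g['range_z'],float)
    v,u=np.mgrid[:480,:640]
    P=np.stack([(u-K[0,2])/K[0,0]*z,-(v-K[1,2])/K[1,1]*z,-z],-1)
    if 'eye' in g: W=P@R.from_rotvec(g['attitude']).as_matrix().T+g['eye']
    else:
        T=np.array(g['tool_from_camera']); W=P@T[:3,:3].T+T[:3,3]
        W=W@R.from_rotvec(pose['tcp_rot']).as_matrix().T+pose['eef_pos']
    W[z<=0]=np.nan
    return W
def rect(W,c,r,z0,z1):
    d=np.hypot(W[...,0]-c[0],W[...,1]-c[1])
    m=(d<r)&(W[...,2]>z0)&(W[...,2]<z1)
    p=W[m]; (cx,cy),(w,h),a=cv2.minAreaRect(p[:,:2].astype(np.float32))
    return np.round([cx,cy,w,h,a,np.median(p[:,2]),len(p)],1)
def wrist():
    s=state(); g=grab_frame('wrist'); return s,g,cloud(g,s)
E
python3 - <<'E'
from h import *
for n in('top','side'):
    g=dict(np.load(f'pics/{n}.npz')); W=cloud(g)
    pts={'top':dict(desk=(300,350),ins=(161,228),hold=(251,222),lid=(371,243),ra=(402,180),rb=(433,254),mk=(310,290),stap=(180,295),green=(325,217)),
     'side':dict(desk=(370,420),ins=(244,419),hold=(274,318),lid=(341,187),ra=(284,158),rb=(367,150),mk=(375,282),stap=(343,415),green=(294,246))}[n]
    C={k:W[v,u] for k,(u,v) in pts.items()}
    for k in C: print(n,k,np.round(C[k]))
    print('ins',rect(W,C['ins'],70,25,45)); print('hold plate',rect(W,C['hold'],100,3,15)); print('lips',rect(W,C['hold'],70,20,35))
    print('lid',rect(W,C['lid'],45,92,125)); print('jarbody',rect(W,C['lid'],55,8,62)); print('stap',rect(W,C['stap'],90,20,60))
E
```

```text
top desk [270.  -8.   6.]
top ins [539. 313.  11.]
top hold [557. 110.   5.]
top lid [ 505. -157.   97.]
top ra [ 643. -224.   92.]
top rb [ 483. -289.   98.]
top mk [404. -28.  18.]
top stap [388. 256.  53.]
top green [569. -59.  22.]
ins [534.9 309.2  81.4  80.3  88.6  36.4 538. ]
hold plate [5.565e+02 1.096e+02 1.965e+02 1.972e+02 1.400e+00 6.900e+00 3.187e+03]
lips [553.9 111.9 103.1  98.4  82.8  26.  510. ]
lid [ 501.4 -158.1   58.5   58.3   89.    98.   620. ]
jarbody [ 500.3 -157.5   78.    94.8   20.2   54.   156. ]
stap [386.1 262.1 138.3  30.2  78.4  49.2 857. ]
side desk [347. 247.   4.]
side ins [541. 300.   3.]
side hold [556. 106.   6.]
side lid [ 504. -167.   95.]
side ra [ 637. -216.   97.]
side rb [ 478. -285.  100.]
side mk [397. -16.  16.]
side stap [388. 270.  46.]
side green [568. -57.  19.]
ins [ 536.1  305.8   81.3   80.5   88.7   35.1 1226. ]
hold plate [ 556.   105.1  189.4  195.7   88.1    6.3 3435. ]
lips [558.1 105.4  96.5 102.2  83.7  24.7 761. ]
lid [ 502.4 -160.8   58.3   61.1   51.8   96.7  557. ]
jarbody [ 501.4 -160.1   63.9   61.1   69.8   38.6  771. ]
stap [ 387.6  259.7  138.    30.6   78.2   48.1 1694. ]
```

```bash
python3 -c "
from h import *
s=state();print(R.from_rotvec(s['tcp_rot']).as_matrix().round(3),s['joint_positions'])"
```

```text
[[-0.     0.951  0.309]
 [ 0.     0.309 -0.951]
 [-1.    -0.    -0.   ]] [ 1.1578006   0.33319865  0.03991102  1.46540123 -0.01335993  1.34327801
 -0.05850319]
```

carry_out(deltas=[{"dx": 35,"dy": 35,"dz": 10},{"dx": 70,"dy": 70,"dz": 20},{"dx": 105,"dy": 105,"dz": 30},{"dx": 140,"dy": 140,"dz": 40},{"dx": 175,"dy": 175,"dz": 50},{"dx": 200,"dy": 215,"dz": 60},{"dx": 225,"dy": 255,"dz": 70},{"dx": 250,"dy": 295,"dz": 80},{"dx": 265,"dy": 335,"dz": 80},{"dx": 280,"dy": 375,"dz": 80}])

```text
invalid input
```

carry_out(deltas=[{"dx": 35,"dy": 35,"dz": 0,"wx": 0,"wy": 0,"wz": 0},{"dx": 70,"dy": 70,"dz": 20,"wx": 0,"wy": 0,"wz": 0}], gripper=-1, squeeze=60)

```text
time: 0.75
eef_pos: [267.6, -549.0, 244.0]
tcp_rot: [0.979, 1.345, -0.976]
force: [0.7, -0.3, 0.7]
grip_width: 1.001
```

carry_out(deltas=[{"dx": 30,"dy": 38,"dz": 8},{"dx": 60,"dy": 76,"dz": 16},{"dx": 90,"dy": 114,"dz": 24},{"dx": 120,"dy": 152,"dz": 32},{"dx": 150,"dy": 190,"dz": 40},{"dx": 180,"dy": 228,"dz": 48},{"dx": 205,"dy": 266,"dz": 56},{"dx": 230,"dy": 304,"dz": 56},{"dx": 250,"dy": 345,"dz": 56},{"dx": 270,"dy": 390,"dz": 56}])

```text
invalid input
```

```bash
python3 - <<'E'
from h import *
s,g,W=wrist()
print(s['eef_pos'],s['time'],s['joint_positions'])
cv2.imwrite('pics/w1.png',g['image'][:,:,::-1])
c=(502,-160)
print('lid',rect(W,c,45,92,125)); print('body',rect(W,c,55,10,60)); print('desk',rect(W,c,100,-20,8))
E
```

```text
[ 267.60744139 -548.96406091  243.97712269] 0.75 [ 1.04998523  0.25039792 -0.00689501  1.53777079  0.00184432  1.35803453
 -0.21698799]
lid [ 0.  0.  0.  0.  0. nan  0.]
body [ 0.  0.  0.  0.  0. nan  0.]
desk [ 0.  0.  0.  0.  0. nan  0.]
  return _methods._mean(a, axis=axis, dtype=dtype,
  ret = ret.dtype.type(ret / rcount)
```

View pics/w1.png

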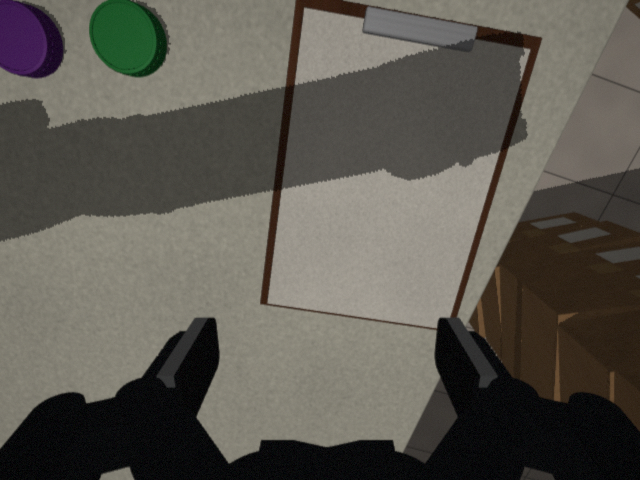

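That view shows only the clipboard and the coloured lids at the upper left. Rows need all six keys, so I'll resend the move that way.

carry_out(deltas=[{"dx": 30,"dy": 38,"dz": 8,"wx": 0,"wy": 0,"wz": 0},{"dx": 60,"dy": 76,"dz": 16,"wx": 0,"wy": 0,"wz": 0},{"dx": 90,"dy": 114,"dz": 24,"wx": 0,"wy": 0,"wz": 0},{"dx": 120,"dy": 152,"dz": 32,"wx": 0,"wy": 0,"wz": 0},{"dx": 150,"dy": 190,"dz": 40,"wx": 0,"wy": 0,"wz": 0},{"dx": 180,"dy": 228,"dz": 48,"wx": 0,"wy": 0,"wz": 0},{"dx": 205,"dy": 266,"dz": 56,"wx": 0,"wy": 0,"wz": 0},{"dx": 230,"dy": 304,"dz": 56,"wx": 0,"wy": 0,"wz": 0},{"dx": 250,"dy": 345,"dz": 56,"wx": 0,"wy": 0,"wz": 0},{"dx": 270,"dy": 390,"dz": 56,"wx": 0,"wy": 0,"wz": 0}])

```text
time: 1.8
eef_pos: [539.0, -159.3, 302.8]
tcp_rot: [0.976, 1.34, -0.976]
force: [1.6, -0.4, -0.3]
grip_width: 0.999
```

```bash
python3 - <<'E'
from h import *
s,g,W=wrist()
print(s['eef_pos'],s['time'],s['joint_positions'])
cv2.imwrite('pics/w2.png',g['image'][:,:,::-1])
c=(502,-160)
print('lid',rect(W,c,45,92,125)); print('body',rect(W,c,55,10,60)); print('desk',rect(W,c,100,-20,8))
E
```

```text
[ 539.00660882 -159.3345959   302.81770706] 1.8 [ 0.52278097  0.1460977  -0.35359468  1.55029003  0.05109594  1.45363347
 -1.09132704]
lid [ 503.6 -157.9   58.3   59.4   16.9   97.8 2829. ]
body [ 503.3 -158.3   60.3   59.7   69.5   42.   644. ]
desk [ 5.013e+02 -1.608e+02  1.978e+02  1.996e+02  5.530e+01  1.200e+00
  1.633e+04]
```

View pics/w2.png

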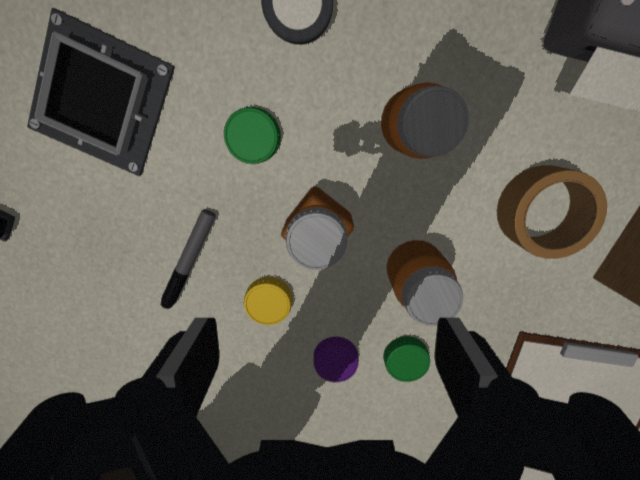

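The square shoulder is clear at (317,212), lid at (317,238), so this is the right jar: (503.4, -158), yaw about -20.5°. Next I'll look at the holder, then the insert, with the gripper turned +71°.

carry_out(deltas=[{"dx": 2,"dy": 32,"dz": 0,"wx": 0,"wy": 0,"wz": 7.1},{"dx": 4,"dy": 64,"dz": 0,"wx": 0,"wy": 0,"wz": 14.2},{"dx": 6,"dy": 96,"dz": 0,"wx": 0,"wy": 0,"wz": 21.3},{"dx": 8,"dy": 128,"dz": 0,"wx": 0,"wy": 0,"wz": 28.4},{"dx": 10,"dy": 160,"dz": 0,"wx": 0,"wy": 0,"wz": 35.5},{"dx": 12,"dy": 192,"dz": 0,"wx": 0,"wy": 0,"wz": 42.6},{"dx": 14,"dy": 224,"dz": 0,"wx": 0,"wy": 0,"wz": 49.7},{"dx": 16,"dy": 256,"dz": 0,"wx": 0,"wy": 0,"wz": 56.8},{"dx": 18,"dy": 288,"dz": 0,"wx": 0,"wy": 0,"wz": 63.9},{"dx": 18,"dy": 320,"dz": 0,"wx": 0,"wy": 0,"wz": 71.0}])

```text
time: 2.85
eef_pos: [556.5, 160.5, 302.8]
tcp_rot: [0.01, 1.57, -0.01]
force: [0.1, 0.6, 0.3]
grip_width: 1.002
```

carry_out(deltas=[{"dx": 0,"dy": 0,"dz": 0,"wx": 0,"wy": 0,"wz": 0}])

```text
time: 2.95
eef_pos: [555.3, 164.8, 302.8]
tcp_rot: [0.007, 1.571, -0.004]
force: [-0.9, 0.9, 0.4]
grip_width: 1.0
```

```bash
cat >> h.py <<'E'
def sqfit(p, w):
    "fit a square outline of side w (mm) to points p seen from all 4 sides, by percentile edges"
    best=None
    for a in np.arange(-45,45,.25):
        r=np.deg2rad(a); q=p@np.array([[np.cos(r),-np.sin(r)],[np.sin(r),np.cos(r)]])
        lo,hi=np.percentile(q,2,axis=0),np.percentile(q,98,axis=0); A=np.prod(hi-lo)
        if best is None or A<best[0]: best=(A,a,hi-lo,np.array([[np.cos(r),-np.sin(r)],[np.sin(r),np.cos(r)]])@((lo+hi)/2))
    return np.round(best[3],1),best[1],np.round(best[2],1)
def sel(W,c,r,z0,z1):
    d=np.hypot(W[...,0]-c[0],W[...,1]-c[1]); m=(d<r)&(W[...,2]>z0)&(W[...,2]<z1); return W[m]
E
python3 - <<'E'
from h import *
s,g,W=wrist()
print(s['eef_pos'],s['time'],s['joint_positions'],R.from_rotvec(s['tcp_rot']).as_matrix()[:2,1])
cv2.imwrite('pics/w3.png',g['image'][:,:,::-1])
c=(556,108)
p=sel(W,c,72,22,33);print('lips',rect(W,c,72,22,33),sqfit(p[:,:2],92))
p=sel(W,c,100,4.5,12);print('plate',sqfit(p[:,:2],130),np.median(p[:,2]))
p=sel(W,c,45,0,12);print('floor',sqfit(p[:,:2],76),np.median(p[:,2]))
p=sel(W,(630,0),40,-9,9);print('desk',np.median(p[:,2]))
c=(535.5,307.5)
p=sel(W,c,65,28,45);print('ins',len(p),p[:,2].mean(),sqfit(p[:,:2],80))
E
```

```text
[555.25499119 164.75512806 302.78464922] 2.95 [ 0.20971522  0.22227246 -0.67963037  1.49697778  0.13738926  1.47053745
 -0.47843683] [0.00696702 0.99997258]
lips [ 559.2  111.    92.2   91.9   83.    26.3 1869. ] (array([559.2, 111.3]), np.float64(-7.25), array([90.4, 90.2]))
plate (array([559.1, 111.9]), np.float64(-9.0), array([125.3, 125.1])) 7.236198452084864
floor (array([558.8, 108.7]), np.float64(-1.5), array([71.9, 70.2])) 7.46609116294718
desk 0.9696097891052773
ins 2840 36.464592607079354 (array([537.2, 309.5]), np.float64(-0.25), array([78.3, 78.4]))
```

View pics/w3.png

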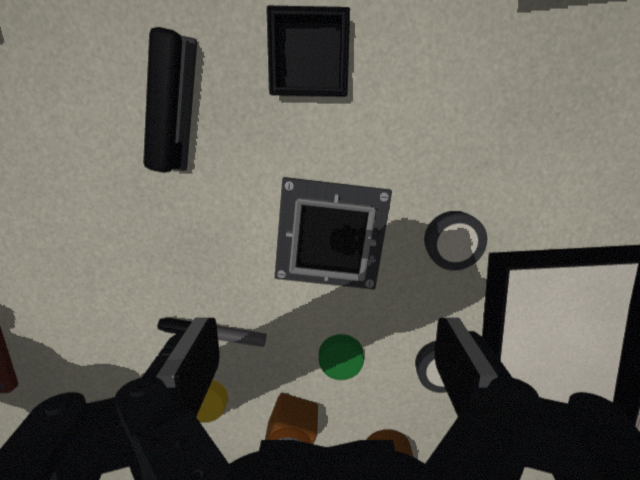

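Holder: (559.2, 111), yaw -7°, floor and lip heights as given. I'll view the insert from the same relative pose, so that any camera bias cancels.

carry_out(deltas=[{"dx": -4,"dy": 40,"dz": 0,"wx": 0,"wy": 0,"wz": 0},{"dx": -8,"dy": 80,"dz": 0,"wx": 0,"wy": 0,"wz": 0},{"dx": -12,"dy": 120,"dz": 0,"wx": 0,"wy": 0,"wz": 0},{"dx": -16,"dy": 160,"dz": 0,"wx": 0,"wy": 0,"wz": 0},{"dx": -22,"dy": 198,"dz": 0,"wx": 0,"wy": 0,"wz": 0},{"dx": -22,"dy": 198,"dz": 0,"wx": 0,"wy": 0,"wz": 0},{"dx": -22,"dy": 198,"dz": 0,"wx": 0,"wy": 0,"wz": 0}], gripper=0.2)

```text
time: 3.7
eef_pos: [534.5, 357.3, 302.3]
tcp_rot: [0.014, 1.571, -0.015]
force: [0.0, -0.2, 0.4]
grip_width: 0.399
```

```bash
python3 - <<'E'
from h import *
s,g,W=wrist()
print(s['eef_pos'],s['time'],s['joint_positions'],R.from_rotvec(s['tcp_rot']).as_matrix().round(4))
cv2.imwrite('pics/w4.png',g['image'][:,:,::-1])
c=(536.5,308.5)
p=sel(W,c,65,28,45);print('ins',rect(W,c,65,28,45),np.median(p[:,2]),sqfit(p[:,:2],80))
# finger tip points in tool frame
T=np.array(g['tool_from_camera']);q=(W-s['eef_pos'])@R.from_rotvec(s['tcp_rot']).as_matrix()
m=(q[...,0]<60)&(q[...,0]>-80)&(abs(q[...,1])<25); t=q[m]
for sg in(1,-1):
    u=t[sg*t[:,2]>0]; print(sg,len(u),np.percentile(u,[1,50,99],axis=0).round(1), 'z at tips',u[u[:,0]>u[:,0].max()-6].mean(0).round(1))
E
```

```text
[534.54933224 357.3341275  302.26120472] 3.7 [-0.1165401   0.38384202 -0.74508092  1.33268736  0.25722316  1.52260116
 -0.85492519] [[-3.000e-04  1.800e-02  9.998e-01]
 [-6.000e-04  9.998e-01 -1.800e-02]
 [-1.000e+00 -6.000e-04 -3.000e-04]]
ins [ 537.1  309.8   80.6   80.    88.8   36.6 1944. ] 36.60230338125973 (array([537.1, 310.3]), np.float64(-2.25), array([78.1, 79.1]))
1 16364 [[-79.8  -8.9   6.1]
 [-62.2  12.5  37.2]
 [-12.4  19.2  55.2]] z at tips [-9.2  5.4 17.7]
-1 16346 [[-79.8  -9.1 -56.2]
 [-62.3  12.5 -38.1]
 [-12.5  19.2  -6.6]] z at tips [ -8.7   4.4 -18.4]
```

```bash
python3 - <<'E'
from h import *
s,g,W=wrist()
q=(W-s['eef_pos'])@R.from_rotvec(s['tcp_rot']).as_matrix()
z=np.array(g['range_z'])
for v in range(290,420,15): print(v,[(u,q[v,u].round(0).tolist()) for u in range(250,321,12) if z[v,u]<230])
print(s['eef_pos'])
E
```

```text
290 []
305 [(274, [-12.0, 13.0, -21.0])]
320 [(250, [-16.0, 9.0, -30.0]), (262, [-16.0, 9.0, -26.0]), (274, [-24.0, 13.0, -20.0]), (286, [-5.0, 2.0, -18.0])]
335 [(250, [-26.0, 8.0, -28.0]), (262, [-33.0, 13.0, -23.0]), (274, [-33.0, 12.0, -19.0]), (286, [-8.0, -3.0, -18.0])]
350 [(250, [-36.0, 9.0, -26.0]), (262, [-42.0, 13.0, -21.0]), (274, [-41.0, 11.0, -18.0])]
365 [(250, [-51.0, 13.0, -23.0]), (262, [-52.0, 14.0, -20.0]), (274, [-43.0, 7.0, -18.0])]
380 [(250, [-58.0, 13.0, -22.0]), (262, [-59.0, 14.0, -18.0]), (274, [-42.0, 1.0, -18.0])]
395 [(250, [-70.0, 18.0, -19.0]), (262, [-70.0, 18.0, -16.0]), (274, [-43.0, -4.0, -18.0])]
410 [(250, [-76.0, 19.0, -18.0]), (262, [-75.0, 18.0, -16.0])]
[535.27950164 356.10482424 302.37001254]
```

View pics/w4.png

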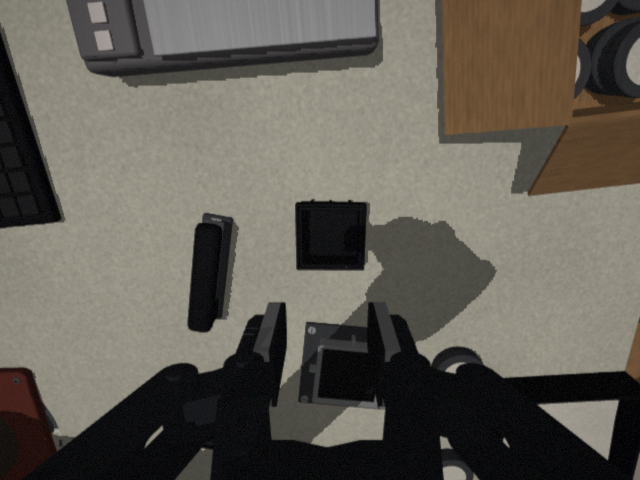

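carry_out(deltas=[{"dx": -12,"dy": -15,"dz": -35,"wx": 0,"wy": 0,"wz": 0},{"dx": -24,"dy": -30,"dz": -70,"wx": 0,"wy": 0,"wz": 0},{"dx": -34,"dy": -45,"dz": -105,"wx": 0,"wy": 0,"wz": 0},{"dx": -34,"dy": -45,"dz": -150,"wx": 0,"wy": 0,"wz": 0},{"dx": -34,"dy": -45,"dz": -190,"wx": 0,"wy": 0,"wz": 0},{"dx": -34,"dy": -45,"dz": -217,"wx": 0,"wy": 0,"wz": 0},{"dx": -34,"dy": -45,"dz": -217,"wx": 0,"wy": 0,"wz": 0},{"dx": -34,"dy": -45,"dz": -217,"wx": 0,"wy": 0,"wz": 0}])

```text
time: 4.6
eef_pos: [501.3, 311.5, 86.4]
tcp_rot: [0.016, 1.57, -0.016]
force: [0.2, -0.8, 0.1]
grip_width: 0.4
```

```bash
python3 - <<'E'
from h import *
s=state();g=grab_frame('side');W=cloud(g)
print(s['eef_pos'])
cv2.imwrite('pics/s5.png',cv2.resize(g['image'][330:480,130:330,::-1],(800,600)))
e=s['eef_pos']
p=sel(W,e[:2],45,-5,120)
for z in range(20,110,5):
    q=p[(p[:,2]>z)&(p[:,2]<z+5)]
    if len(q): print(z,len(q),(q.min(0)-e).round(),(q.max(0)-e).round())
s,g,W=wrist(); print(g['camera_matrix'])
c=(537,310);p=sel(W,c,65,28,45);print('ins',rect(W,c,65,28,45))
E
```

```text
[501.28255115 311.4757902   86.39888752]
20 12 [ -4. -39. -66.] [ 20.  -6. -62.]
25 47 [ -5. -39. -61.] [ 29.  36. -56.]
30 155 [ -5. -40. -56.] [ 30.  36. -51.]
35 241 [ -5. -42. -51.] [ 35.  36. -47.]
40 2 [ -3.   2. -46.] [ 27.  33. -45.]
90 16 [-25. -14.   4.] [22.  9.  9.]
95 28 [-29. -11.   9.] [28. 10. 14.]
100 39 [-32. -14.  14.] [29.  9. 18.]
105 40 [-32. -12.  19.] [29. 10. 23.]
[[379.65555231   0.         326.57058864]
 [  0.         379.65555231 244.19591641]
 [  0.           0.           1.        ]]
ins [ 537.2  309.8   80.6   79.5   88.6   36.5 7382. ]
```

View pics/s5.png

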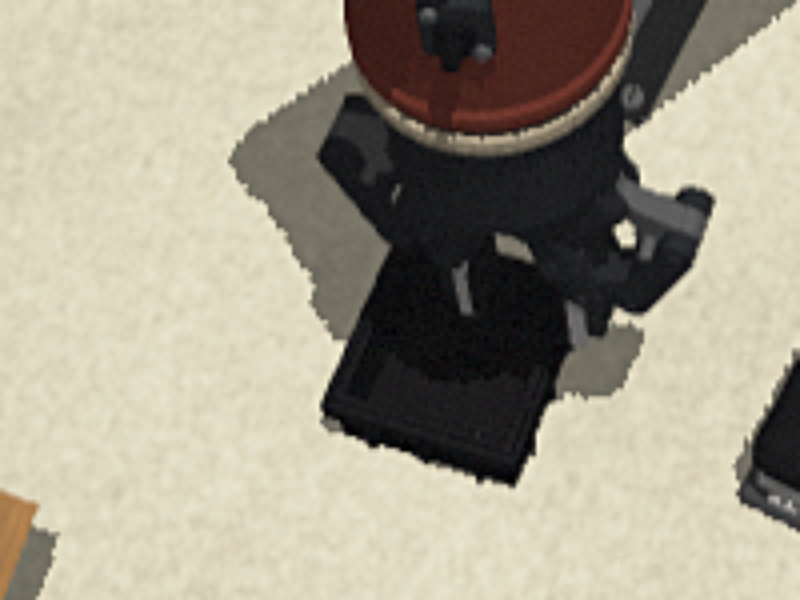

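```bash
python3 - <<'E'
from h import *
g=grab_frame('side');W=cloud(g);s=state();print(s['eef_pos'])
for v in range(394,420,3): print(v,[(u,W[v,u].round(0).tolist()) for u in (242,244,246,248)])
for v in range(400,420,3): print(v,[(u,W[v,u].round(0).tolist()) for u in (271,273,275,277,279)])
E
```

```text
[501.71724173 312.89033108  87.67438287]
394 [(242, [523.0, 322.0, 140.0]), (244, [520.0, 322.0, 142.0]), (246, [519.0, 317.0, 133.0]), (248, [518.0, 314.0, 130.0])]
397 [(242, [524.0, 322.0, 131.0]), (244, [522.0, 320.0, 128.0]), (246, [519.0, 320.0, 130.0]), (248, [518.0, 316.0, 123.0])]
400 [(242, [528.0, 316.0, 108.0]), (244, [522.0, 321.0, 121.0]), (246, [519.0, 321.0, 122.0]), (248, [518.0, 317.0, 117.0])]
403 [(242, [528.0, 318.0, 102.0]), (244, [523.0, 321.0, 111.0]), (246, [520.0, 320.0, 112.0]), (248, [518.0, 319.0, 110.0])]
406 [(242, [552.0, 279.0, 2.0]), (244, [524.0, 321.0, 101.0]), (246, [521.0, 321.0, 103.0]), (248, [518.0, 320.0, 104.0])]
409 [(242, [550.0, 285.0, 3.0]), (244, [546.0, 285.0, 5.0]), (246, [544.0, 282.0, 2.0]), (248, [541.0, 282.0, 3.0])]
412 [(242, [548.0, 290.0, 3.0]), (244, [544.0, 290.0, 6.0]), (246, [542.0, 288.0, 3.0]), (248, [538.0, 288.0, 6.0])]
415 [(242, [546.0, 295.0, 4.0]), (244, [543.0, 293.0, 3.0]), (246, [540.0, 292.0, 3.0]), (248, [537.0, 292.0, 4.0])]
418 [(242, [544.0, 300.0, 5.0]), (244, [542.0, 297.0, 2.0]), (246, [538.0, 298.0, 6.0
[... 404 characters left out ...]
), (275, [474.0, 325.0, 137.0]), (277, [471.0, 323.0, 136.0]), (279, [471.0, 318.0, 126.0])]
409 [(271, [482.0, 322.0, 118.0]), (273, [479.0, 322.0, 120.0]), (275, [477.0, 319.0, 115.0]), (277, [474.0, 318.0, 113.0]), (279, [471.0, 318.0, 116.0])]
412 [(271, [483.0, 321.0, 106.0]), (273, [479.0, 321.0, 108.0]), (275, [477.0, 319.0, 105.0]), (277, [475.0, 318.0, 104.0]), (279, [472.0, 318.0, 106.0])]
415 [(271, [483.0, 322.0, 98.0]), (273, [480.0, 322.0, 100.0]), (275, [477.0, 321.0, 99.0]), (277, [493.0, 277.0, -2.0]), (279, [490.0, 277.0, 2.0])]
418 [(271, [499.0, 288.0, 7.0]), (273, [497.0, 285.0, 3.0]), (275, [495.0, 283.0, -2.0]), (277, [492.0, 281.0, -4.0]), (279, [489.0, 281.0, -0.0])]
```

carry_out(deltas=[{"dx": 0,"dy": -1,"dz": -25,"wx": 0,"wy": 0,"wz": 0},{"dx": 0,"dy": -2,"dz": -42,"wx": 0,"wy": 0,"wz": 0},{"dx": 0,"dy": -2,"dz": -42,"wx": 0,"wy": 0,"wz": 0},{"dx": 0,"dy": -2,"dz": -42,"wx": 0,"wy": 0,"wz": 0}])

```text
time: 5.15
eef_pos: [500.4, 310.6, 43.9]
tcp_rot: [0.014, 1.571, -0.014]
force: [0.0, -0.0, 0.5]
grip_width: 0.402
```

```bash
python3 - <<'E'
from h import *
s,g,W=wrist();print(s['eef_pos'],s['force'])
cv2.imwrite('pics/w6.png',g['image'][:,:,::-1])
q=(W-s['eef_pos'])@R.from_rotvec(s['tcp_rot']).as_matrix()
for u in (280,285,290): print(u,[q[v,u].round(0).tolist() for v in range(270,360,8)])
g=grab_frame('side');W=cloud(g)
for v in range(400,436,3): print(v,[(u,W[v,u].round(0).tolist()) for u in (242,246,250,273,278)])
E
```

```text
[500.44173786 310.64993251  43.94136427] [ 0.04293968 -0.01746283  0.5421676 ]
280 [[43.0, 5.0, -26.0], [42.0, 1.0, -26.0], [43.0, -4.0, -26.0], [42.0, -9.0, -26.0], [42.0, -13.0, -26.0], [-16.0, 13.0, -18.0], [-22.0, 13.0, -18.0], [-24.0, 11.0, -18.0], [-26.0, 9.0, -17.0], [-25.0, 4.0, -18.0], [-27.0, 2.0, -18.0], [-28.0, -1.0, -18.0]]
285 [[43.0, 5.0, -23.0], [44.0, 0.0, -23.0], [42.0, -4.0, -23.0], [42.0, -9.0, -23.0], [43.0, -14.0, -24.0], [-8.0, 8.0, -18.0], [-8.0, 5.0, -18.0], [-9.0, 2.0, -18.0], [-11.0, -1.0, -18.0], [-11.0, -5.0, -18.0], [-12.0, -8.0, -18.0], [43.0, -50.0, -25.0]]
290 [[43.0, 5.0, -20.0], [43.0, 0.0, -20.0], [43.0, -4.0, -21.0], [44.0, -10.0, -21.0], [43.0, -14.0, -21.0], [43.0, -19.0, -21.0], [43.0, -24.0, -21.0], [43.0, -29.0, -21.0], [44.0, -35.0, -22.0], [43.0, -40.0, -22.0], [44.0, -46.0, -22.0], [43.0, -50.0, -22.0]]
400 [(242, [523.0, 325.0, 129.0]), (246, [517.0, 324.0, 130.0]), (250, [499.0, 346.0, 183.0]), (273, [478.0, 319.0, 141.0]), (278, [471.0, 319.0, 146.0])]
403 [(242, [524.0, 325.0, 118.0]), (246, [517.0, 326.0, 125.0]), (250, [515.0, 319.0,
[... 856 characters left out ...]
(246, [536.0, 303.0, 7.0]), (250, [530.0, 301.0, 4.0]), (273, [482.0, 320.0, 75.0]), (278, [475.0, 316.0, 70.0])]
424 [(242, [540.0, 309.0, 6.0]), (246, [535.0, 307.0, 4.0]), (250, [528.0, 306.0, 5.0]), (273, [482.0, 320.0, 64.0]), (278, [475.0, 317.0, 62.0])]
427 [(242, [539.0, 313.0, 4.0]), (246, [532.0, 313.0, 6.0]), (250, [527.0, 311.0, 6.0]), (273, [493.0, 299.0, 1.0]), (278, [476.0, 317.0, 51.0])]
430 [(242, [537.0, 318.0, 4.0]), (246, [532.0, 316.0, 2.0]), (250, [525.0, 314.0, 4.0]), (273, [491.0, 303.0, -0.0]), (278, [484.0, 301.0, -1.0])]
433 [(242, [535.0, 323.0, 5.0]), (246, [530.0, 320.0, 3.0]), (250, [524.0, 319.0, 3.0]), (273, [490.0, 307.0, -3.0]), (278, [483.0, 305.0, -2.0])]
```

View pics/w6.png

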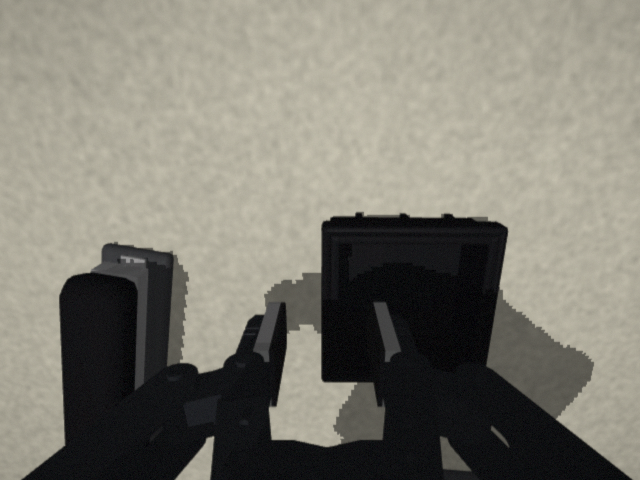

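carry_out(deltas=[{"dx": 0.6,"dy": 0,"dz": -12,"wx": 0,"wy": 0,"wz": 0},{"dx": 0.6,"dy": 0,"dz": -20,"wx": 0,"wy": 0,"wz": 0},{"dx": 0.6,"dy": 0,"dz": -20,"wx": 0,"wy": 0,"wz": 0},{"dx": 0.6,"dy": 0,"dz": -20,"wx": 0,"wy": 0,"wz": 0}])

```text
time: 5.65
eef_pos: [500.7, 310.5, 23.2]
tcp_rot: [0.014, 1.572, -0.014]
force: [0.3, 1.0, -0.1]
grip_width: 0.398
```

carry_out(deltas=[{"dx": 0,"dy": 0,"dz": 0,"wx": 0,"wy": 0,"wz": 0},{"dx": 0,"dy": 0,"dz": 0,"wx": 0,"wy": 0,"wz": 0},{"dx": 0,"dy": 0,"dz": 0,"wx": 0,"wy": 0,"wz": 0},{"dx": 0,"dy": 0,"dz": 0,"wx": 0,"wy": 0,"wz": 0},{"dx": 0,"dy": 0,"dz": 0,"wx": 0,"wy": 0,"wz": 0},{"dx": 0,"dy": 0,"dz": 0,"wx": 0,"wy": 0,"wz": 0}], gripper=1, squeeze=40)

```text
time: 6.25
eef_pos: [501.3, 310.7, 24.0]
tcp_rot: [0.014, 1.57, -0.014]
force: [-0.8, 0.3, 5.1]
grip_width: 0.078
```

carry_out(deltas=[{"dx": 0,"dy": 0,"dz": 10,"wx": 0,"wy": 0,"wz": 0},{"dx": 0,"dy": 0,"dz": 30,"wx": 0,"wy": 0,"wz": 0},{"dx": 0,"dy": 0,"dz": 30,"wx": 0,"wy": 0,"wz": 0},{"dx": 0,"dy": 0,"dz": 30,"wx": 0,"wy": 0,"wz": 0}])

```text
time: 6.65
eef_pos: [501.1, 310.5, 53.7]
tcp_rot: [0.014, 1.57, -0.014]
force: [0.1, 0.8, -1.2]
grip_width: 0.074
```

```bash
python3 - <<'E'
from h import *
s,g,W=wrist();print(s['time'],s['eef_pos'],s['force'],s['grip_width'],s['joint_positions'])
g2=grab_frame('side');W2=cloud(g2)
cv2.imwrite('pics/s7.png',np.hstack([cv2.resize(g['image'],(480,360))[:,:,::-1],cv2.resize(g2['image'][330:480,150:350],(320,240))[:,:,::-1].__class__(np.zeros((360,320,3),np.uint8).shape,dtype=np.uint8)*0+np.vstack([cv2.resize(g2['image'][330:480,150:350],(320,240))[:,:,::-1],np.zeros((120,320,3),np.uint8)])]))
for w in (W,W2):
    c=(537,310);print('ins',rect(w,c,56,50,75)); p=sel(w,c,56,55,75); A=np.c_[p[:,:2]-c,np.ones(len(p))]; print(np.linalg.lstsq(A,p[:,2],rcond=None)[0].round(3))
E
```

```text
6.65 [501.05747155 310.4763695   53.68056966] [ 0.08727066  0.76320396 -1.16177684] 0.07372468915818753 [-0.06256593  0.4580521  -0.70077957  1.77451208  0.33884422  1.03245674
 -0.90693932]
ins [  530.2   309.9    80.8    93.1    89.     66.1 14208. ]
[-3.4000e-02 -6.0000e-03  6.5458e+01]
ins [531.  321.3  56.1  94.9  83.5  64.  826. ]
[-3.5000e-02 -5.9000e-02  6.5062e+01]
```

View pics/s7.png

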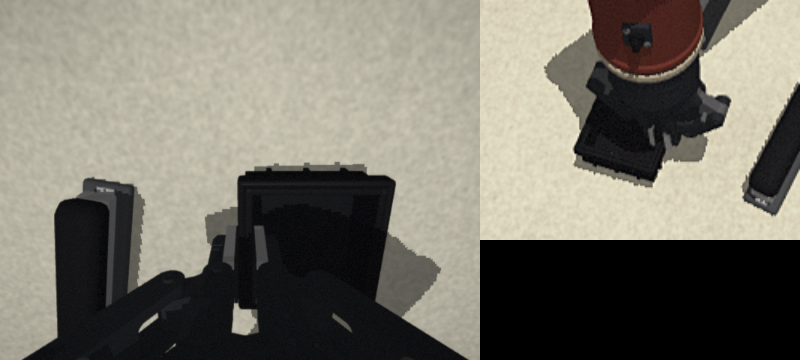

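carry_out(deltas=[{"dx": 0,"dy": 0,"dz": 20,"wx": 0,"wy": 0,"wz": 0},{"dx": 2,"dy": -20,"dz": 40,"wx": 0,"wy": 0,"wz": -0.6},{"dx": 5,"dy": -50,"dz": 45,"wx": 0,"wy": 0,"wz": -1.5},{"dx": 9,"dy": -80,"dz": 45,"wx": 0,"wy": 0,"wz": -2.5},{"dx": 13,"dy": -110,"dz": 45,"wx": 0,"wy": 0,"wz": -3.5},{"dx": 17,"dy": -140,"dz": 45,"wx": 0,"wy": 0,"wz": -4.5},{"dx": 20,"dy": -170,"dz": 45,"wx": 0,"wy": 0,"wz": -5.5},{"dx": 22.4,"dy": -194.7,"dz": 45,"wx": 0,"wy": 0,"wz": -6},{"dx": 22.4,"dy": -194.7,"dz": 45,"wx": 0,"wy": 0,"wz": -6},{"dx": 22.4,"dy": -194.7,"dz": 45,"wx": 0,"wy": 0,"wz": -6}])

```text
time: 7.75
eef_pos: [523.0, 115.3, 97.9]
tcp_rot: [0.097, 1.57, -0.097]
force: [-0.2, 0.3, -1.0]
grip_width: 0.074
```

```bash
python3 - <<'E'
from h import *
s,g,W=wrist();print(s['time'],s['eef_pos'],s['force'],s['grip_width'],R.from_rotvec(s['tcp_rot']).as_matrix().round(3)[:2,1])
g2=grab_frame('side');W2=cloud(g2)
im=np.zeros((600,800,3),np.uint8); im[:300,:400]=cv2.resize(g['image'],(400,300)); im[:300,400:]=cv2.resize(g2['image'][210:360,180:380],(400,300))
g3=grab_frame('top');W3=cloud(g3);im[300:,:400]=cv2.resize(g3['image'][150:300,150:350],(400,300))
cv2.imwrite('pics/s8.png',im[:,:,::-1])
c=(559.2,111.3)
for n,w in zip('wst',(W,W2,W3)):
    p=sel(w,c,60,100,120); p=p[p[:,0]>530]
    if len(p)>20:
        print(n,'rim x max',np.percentile(p[:,0],99),'y',np.percentile(p[:,1],[1,99]),cv2.minAreaRect(p[:,:2].astype(np.float32)))
        A=np.c_[p[:,:2]-c,np.ones(len(p))]; print(np.linalg.lstsq(A,p[:,2],rcond=None)[0].round(3))
E
```

```text
7.75 [523.02673811 115.33501233  97.91214405] [-0.19616873  0.25572534 -0.98628107] 0.07398526262548938 [0.124 0.992]
w rim x max 600.1513371411911 y [ 77.57369717 153.91055637] ((561.9898681640625, 113.76057434082031), (74.13111877441406, 73.20213317871094), 83.13225555419922)
[-2.80000e-02 -2.00000e-03  1.09621e+02]
s rim x max 599.5549805709463 y [ 70.54011205 151.36653792] ((561.8651733398438, 108.38111877441406), (83.70418548583984, 71.55484771728516), 84.26173400878906)
[-3.20000e-02 -2.30000e-02  1.09093e+02]
t rim x max 593.2442327938494 y [ 68.56252927 102.75794808] ((567.78369140625, 76.51788330078125), (68.05184936523438, 31.73850440979004), 23.459716796875)
[-3.000e-03  1.500e-02  1.111e+02]
```

View pics/s8.png

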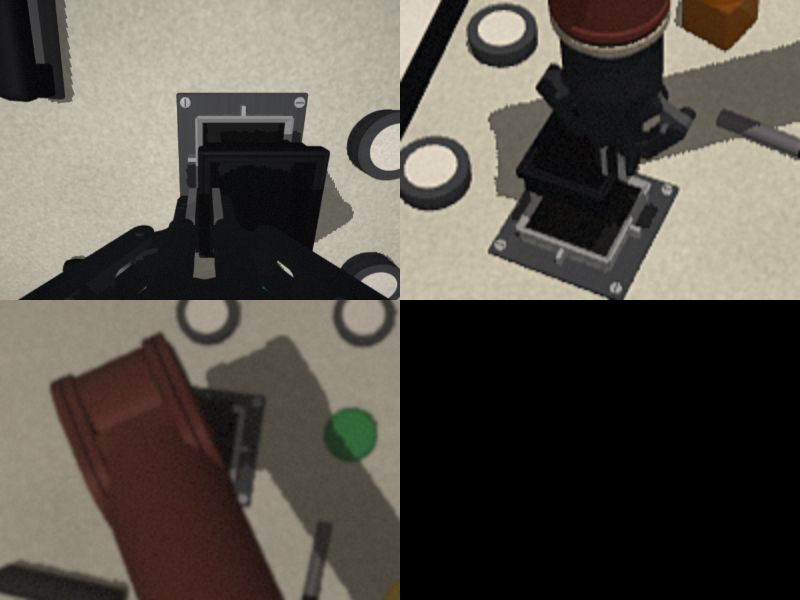

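```bash
cat >> h.py <<'E'
def edges(W,c,yaw,r,z0,z1,pc=99.3):
    p=sel(W,c,r,z0,z1); a=np.deg2rad(yaw); q=(p[:,:2]-c)@np.array([[np.cos(a),-np.sin(a)],[np.sin(a),np.cos(a)]])
    u=q[abs(q[:,1])<25,0]; v=q[abs(q[:,0])<25,1]
    f=lambda t:np.percentile(t,[100-pc,pc]).round(1) if len(t)>30 else None
    return len(p),'x',f(u),'y',f(v)
E
python3 - <<'E'
from h import *
s,g,W=wrist();g2=grab_frame('side');W2=cloud(g2);print(s['eef_pos'])
c=np.array([559.2,111.3])
for w in(W,W2):
    for yaw in(-6,-7,-8): print(yaw,'rim',edges(w,c,yaw,62,102,116))
    print('lips',edges(w,c,-7,68,22,30)); print('plate',edges(w,c,-7,92,4,12))
E
```

```text
[523.01235241 117.06372004  98.31043654]
-6 rim (12681, 'x', array([-51.7,  38. ]), 'y', array([10.2, 41.6]))
-7 rim (12681, 'x', array([-51.8,  37.9]), 'y', array([ 9.8, 41.4]))
-8 rim (12681, 'x', array([-52.,  38.]), 'y', array([ 9.4, 41.6]))
lips (2884, 'x', array([-45.8,  45.6]), 'y', array([38. , 45.5]))
plate (14353, 'x', array([-64.6,  63. ]), 'y', array([17. , 64.5]))
-6 rim (633, 'x', array([-54.5,  37.8]), 'y', array([-41.4,  38.5]))
-7 rim (633, 'x', array([-54.5,  37.7]), 'y', array([-41.1,  38.5]))
-8 rim (633, 'x', array([-54.5,  37.5]), 'y', array([-40.7,  38.5]))
lips (377, 'x', array([-46.4,  45.2]), 'y', array([-46.6,  42.9]))
plate (2326, 'x', array([-64.9,  62.6]), 'y', array([-43.6,  61. ]))
```

carry_out(deltas=[{"dx": 2.5,"dy": -1,"dz": -10,"wx": 0,"wy": -1.7,"wz": 0},{"dx": 2.5,"dy": -1,"dz": -20,"wx": 0,"wy": -1.7,"wz": 0},{"dx": 2.5,"dy": -1,"dz": -30,"wx": 0,"wy": -1.7,"wz": 0},{"dx": 2.5,"dy": -1,"dz": -38,"wx": 0,"wy": -1.7,"wz": 0},{"dx": 2.5,"dy": -1,"dz": -38,"wx": 0,"wy": -1.7,"wz": 0},{"dx": 2.5,"dy": -1,"dz": -38,"wx": 0,"wy": -1.7,"wz": 0}])

```text
time: 8.6
eef_pos: [525.8, 115.0, 60.4]
tcp_rot: [0.097, 1.54, -0.094]
force: [1.5, 0.5, -0.2]
grip_width: 0.074
```

```bash
python3 - <<'E'
from h import *
s,g,W=wrist();g2=grab_frame('side');W2=cloud(g2);print(s['time'],s['eef_pos'],s['force'])
c=np.array([559.2,111.3])
for w in(W,W2):
    print('rim',edges(w,c,-7,62,66,78)); p=sel(w,c,60,66,78);p=p[p[:,0]>545];A=np.c_[p[:,:2]-c,np.ones(len(p))]; print(np.linalg.lstsq(A,p[:,2],rcond=None)[0].round(3))
    print('lips',edges(w,c,-7,68,22,30)); print('plate',edges(w,c,-7,92,4,12))
E
```

```text
8.6 [525.82360519 115.00133812  60.35302239] [ 1.54764036  0.50279112 -0.21681145]
rim (12544, 'x', array([-49.3,  40.6]), 'y', array([ 7.9, 39.7]))
[2.4000e-02 7.0000e-03 7.2593e+01]
lips (4157, 'x', array([-45.7, -38.7]), 'y', array([37.7, 45.6]))
plate (16540, 'x', array([-64.7,  62.6]), 'y', array([25.9, 64.5]))
rim (593, 'x', array([-51.2,  41.3]), 'y', array([-39.9,  36.6]))
[ 2.4000e-02 -4.0000e-03  7.2205e+01]
lips (314, 'x', array([-46.7,  45.2]), 'y', array([33.8, 42.4]))
plate (1826, 'x', array([-66. ,  63.4]), 'y', array([-16. ,  78.4]))
```

carry_out(deltas=[{"dx": -0.3,"dy": 0,"dz": -5,"wx": 0,"wy": 1.3,"wz": 0},{"dx": -0.3,"dy": 0,"dz": -10,"wx": 0,"wy": 1.3,"wz": 0},{"dx": -0.3,"dy": 0,"dz": -13,"wx": 0,"wy": 1.3,"wz": 0},{"dx": -0.3,"dy": 0,"dz": -16,"wx": 0,"wy": 1.3,"wz": 0},{"dx": -0.3,"dy": 0,"dz": -18,"wx": 0,"wy": 1.3,"wz": 0}])

```text
time: 9.2
eef_pos: [525.4, 114.8, 42.2]
tcp_rot: [0.096, 1.562, -0.096]
force: [-0.7, -0.5, -2.0]
grip_width: 0.077
```

carry_out(deltas=[{"dx": 0,"dy": 0,"dz": -3,"wx": 0,"wy": 0,"wz": 0},{"dx": 0,"dy": 0,"dz": -6,"wx": 0,"wy": 0,"wz": 0},{"dx": 0,"dy": 0,"dz": -6,"wx": 0,"wy": 0,"wz": 0}])

```text
time: 9.5
eef_pos: [525.3, 114.8, 36.1]
tcp_rot: [0.096, 1.562, -0.096]
force: [-0.4, -0.1, -2.1]
grip_width: 0.074
```

```bash
cat > ck.py <<'E'
from h import *
s,g,W=wrist();g2=grab_frame('side');W2=cloud(g2);print(s['time'],s['eef_pos'],s['force'],s['wrist_torque'],s['grip_width'])
c=np.array([559.2,111.3])
for w in(W,W2):
    p=sel(w,c,60,34,62);p=p[(p[:,0]>545)];m=np.median(p[:,2]);p=p[abs(p[:,2]-m)<5];A=np.c_[p[:,:2]-c,np.ones(len(p))]; print(m,np.linalg.lstsq(A,p[:,2],rcond=None)[0].round(3))
    print('rim',edges(w,c,-7,62,m-5,m+5))
E
python3 ck.py
```

```text
9.5 [525.31857934 114.77411334  36.11529115] [-0.37860695 -0.14367708 -2.06309882] [ 0.0103656   0.05997915 -0.0173186 ] 0.07360442485583596
48.59397180473909 [4.0000e-03 3.0000e-03 4.8334e+01]
rim (11648, 'x', array([-49.3,  40.4]), 'y', array([ 7.6, 39.4]))
47.25793763455533 [ 1.2000e-02 -3.0000e-03  4.7353e+01]
rim (508, 'x', array([-51.3,  40.4]), 'y', array([-38.1,  36.4]))
```

carry_out(deltas=[{"dx": 0,"dy": 0,"dz": -3,"wx": 0,"wy": 0,"wz": 0},{"dx": 0,"dy": 0,"dz": -5,"wx": 0,"wy": 0,"wz": 0},{"dx": 0,"dy": 0,"dz": -6.5,"wx": 0,"wy": 0,"wz": 0},{"dx": 0,"dy": 0,"dz": -6.5,"wx": 0,"wy": 0,"wz": 0}])

```text
time: 10.0
eef_pos: [525.6, 114.9, 30.0]
tcp_rot: [0.096, 1.562, -0.096]
force: [0.4, -0.8, -2.0]
grip_width: 0.073
```

```bash
python3 ck.py
```

```text
10.0 [525.6334915  114.851783    30.01260477] [ 0.37287925 -0.81985349 -1.95189948] [ 0.02567166  0.09113404 -0.01351624] 0.07305484573718195
42.62634935916202 [3.0000e-03 2.0000e-03 4.2269e+01]
rim (11621, 'x', array([-49.1,  40.7]), 'y', array([ 7.8, 39.5]))
41.32027001953645 [-0.0000e+00 -5.0000e-03  4.1382e+01]
rim (505, 'x', array([-51.1,  40.6]), 'y', array([-39.1,  37.3]))
```

carry_out(deltas=[{"dx": 0,"dy": 0,"dz": -1,"wx": 0,"wy": 0,"wz": 0},{"dx": 0,"dy": 0,"dz": -1.5,"wx": 0,"wy": 0,"wz": 0}])

```text
time: 10.3
eef_pos: [525.7, 114.8, 29.8]
tcp_rot: [0.096, 1.561, -0.097]
force: [-7.9, -2.4, 22.3]
grip_width: 0.078
```

carry_out(deltas=[{"dx": 0,"dy": 0,"dz": 0,"wx": 0,"wy": 0,"wz": 0},{"dx": 0,"dy": 0,"dz": 0,"wx": 0,"wy": 0,"wz": 0},{"dx": 0,"dy": 0,"dz": 0,"wx": 0,"wy": 0,"wz": 0},{"dx": 0,"dy": 0,"dz": 0,"wx": 0,"wy": 0,"wz": 0}], gripper=0.4)

```text
time: 10.7
eef_pos: [525.6, 114.8, 28.4]
tcp_rot: [0.097, 1.562, -0.096]
force: [0.4, 0.7, 0.2]
grip_width: 0.299
```

carry_out(deltas=[{"dx": 0,"dy": 0,"dz": 15,"wx": 0,"wy": 0,"wz": 0},{"dx": 0,"dy": 0,"dz": 50,"wx": 0,"wy": 0,"wz": 0},{"dx": 0,"dy": 10,"dz": 100,"wx": 0,"wy": 0,"wz": 0},{"dx": 10,"dy": 20,"dz": 150,"wx": 0,"wy": 0,"wz": 0},{"dx": 20,"dy": 30,"dz": 200,"wx": 0,"wy": 0,"wz": 0},{"dx": 30,"dy": 40,"dz": 240,"wx": 0,"wy": 0,"wz": 0},{"dx": 30,"dy": 40,"dz": 240,"wx": 0,"wy": 0,"wz": 0},{"dx": 30,"dy": 40,"dz": 240,"wx": 0,"wy": 0,"wz": 0}], gripper=-1)

```text
time: 11.5
eef_pos: [556.0, 155.6, 270.5]
tcp_rot: [0.097, 1.559, -0.094]
force: [0.3, -0.1, -1.4]
grip_width: 1.0
```

```bash
python3 - <<'E'
from h import *
s,g,W=wrist();g2=grab_frame('side');W2=cloud(g2);print(s['time'],s['eef_pos'],s['grip_width'],R.from_rotvec(s['tcp_rot']).as_matrix().round(3)[:,:2])
c=np.array([559.2,111.3])
for w in(W,W2):
    p=sel(w,c,62,35,50);A=np.c_[p[:,:2]-c,np.ones(len(p))];print('rim',sqfit(p[:,:2],80),np.median(p[:,2]),edges(w,c,-7,62,35,50),np.linalg.lstsq(A,p[:,2],rcond=None)[0].round(3))
    print('floor',edges(w,c,-7,45,6,14)); print('lips',edges(w,c,-7,68,20,30)); print('plate',edges(w,c,-7,90,3,12))
E
```

```text
11.5 [555.95083548 155.55318847 270.4536636 ] 1.0003958852471075 [[ 0.009  0.121]
 [ 0.001  0.993]
 [-1.     0.002]]
rim (array([560.5, 110.9]), np.float64(-7.25), array([78.1, 78.9])) 42.61553931148737 (2277, 'x', array([-38.4,  41.1]), 'y', array([-40.2,  39.4])) [-1.0000e-03  1.0000e-03  4.2156e+01]
floor (2806, 'x', array([-30.2,  33.3]), 'y', array([-33. ,  43.7]))
lips (1498, 'x', array([-45.9,  45.8]), 'y', array([-33.5,  46.5]))
plate (7804, 'x', array([-64.6,  64.2]), 'y', array([-63.4,  64.2]))
rim (array([558.8, 107.7]), np.float64(-7.25), array([78.4, 79.1])) 41.22689319662595 (820, 'x', array([-39.7,  40.3]), 'y', array([-44.4,  36.5])) [ 2.000e-03 -3.000e-03  4.085e+01]
floor (729, 'x', array([-39.6,  33.8]), 'y', array([-38.4,  42.1]))
lips (587, 'x', array([-52.7,  34.5]), 'y', array([-39.2,  42. ]))
plate (2469, 'x', array([-77.8,  74.5]), 'y', array([-74.7,  77.6]))
```

Insert seated: rim is at z 42.6, level, centred within 1.4 mm of the holder. Next is the jar.

carry_out(deltas=[{"dx": -5,"dy": -38,"dz": 0,"wx": 0,"wy": 0.4,"wz": -1.9},{"dx": -10,"dy": -76,"dz": 0,"wx": 0,"wy": 0.4,"wz": -3.8},{"dx": -15,"dy": -114,"dz": 0,"wx": 0,"wy": 0.4,"wz": -5.7},{"dx": -20,"dy": -152,"dz": 0,"wx": 0,"wy": 0.4,"wz": -7.6},{"dx": -25,"dy": -190,"dz": 0,"wx": 0,"wy": 0.4,"wz": -9.5},{"dx": -30,"dy": -228,"dz": 0,"wx": 0,"wy": 0.4,"wz": -11.5},{"dx": -35,"dy": -267,"dz": 0,"wx": 0,"wy": 0.4,"wz": -13.5},{"dx": -35,"dy": -267,"dz": 0,"wx": 0,"wy": 0.4,"wz": -13.5},{"dx": -35,"dy": -267,"dz": 0,"wx": 0,"wy": 0.4,"wz": -13.5}])

```text
time: 12.5
eef_pos: [519.5, -113.1, 267.4]
tcp_rot: [0.283, 1.555, -0.283]
force: [-0.5, 0.6, 0.4]
grip_width: 1.002
```

```bash
python3 - <<'E'
from h import *
s,g,W=wrist()
M=R.from_rotvec(s['tcp_rot']).as_matrix()
print(s['time'],s['eef_pos'],M.round(3)[:,:2].tolist(),s['joint_positions'])
c=(503.4,-158)
print('lid',rect(W,c,45,92,125)); p=sel(W,c,55,8,60);print('body',rect(W,c,55,10,60),sqfit(p[:,:2],60),edges(W,np.array(c),-20.5,55,20,60))
q=(W-s['eef_pos'])@M; t=q[(q[...,0]>-90)&(q[...,0]<40)&(abs(q[...,1])<25)]
for sg in(1,-1):
    u=t[sg*t[:,2]>0]; u=u[np.argsort(-u[:,0])][:400:40]; print(u.round(0).tolist())
E
```

```text
12.5 [ 519.51940568 -113.09583824  267.38686471] [[-0.002, 0.353], [0.0, 0.936], [-1.0, -0.001]] [ 0.58310746  0.10672072 -0.48630926  1.66928602  0.05095078  1.38047393
 -0.27121011]
lid [ 503.4 -157.4   58.5   59.2   18.9   97.7 3261. ]
body [ 509.7 -140.4   24.5   60.3   71.9   41.5  810. ] (array([ 510.8, -136.7]), np.float64(-20.0), array([58.1, 15. ])) (698, 'x', array([-30.2,  29.8]), 'y', array([27.6, 30. ]))
[[-17.0, 2.0, 42.0], [-19.0, -7.0, 42.0], [-20.0, 0.0, 42.0], [-21.0, 1.0, 42.0], [-22.0, 8.0, 42.0], [-22.0, -5.0, 42.0], [-23.0, 10.0, 41.0], [-23.0, 1.0, 42.0], [-24.0, 13.0, 46.0], [-25.0, 8.0, 54.0]]
[[-17.0, -3.0, -44.0], [-19.0, -7.0, -44.0], [-20.0, 1.0, -44.0], [-21.0, -3.0, -43.0], [-22.0, 8.0, -44.0], [-22.0, -3.0, -44.0], [-23.0, 3.0, -44.0], [-24.0, 13.0, -47.0], [-24.0, 12.0, -44.0], [-25.0, -8.0, -44.0]]
```

carry_out(deltas=[{"dx": -8,"dy": -22,"dz": -30,"wx": 0,"wy": 0,"wz": 0},{"dx": -16,"dy": -44.7,"dz": -65,"wx": 0,"wy": 0,"wz": 0},{"dx": -16,"dy": -44.7,"dz": -100,"wx": 0,"wy": 0,"wz": 0},{"dx": -16,"dy": -44.7,"dz": -130,"wx": 0,"wy": 0,"wz": 0},{"dx": -16,"dy": -44.7,"dz": -145,"wx": 0,"wy": 0,"wz": 0},{"dx": -16,"dy": -44.7,"dz": -145,"wx": 0,"wy": 0,"wz": 0}])

```text
time: 13.15
eef_pos: [503.5, -155.3, 121.7]
tcp_rot: [0.28, 1.556, -0.279]
force: [-0.3, -0.6, 0.6]
grip_width: 0.999
```

```bash
python3 - <<'E'
from h import *
s,g,W=wrist()
M=R.from_rotvec(s['tcp_rot']).as_matrix()
print(s['time'],s['eef_pos'],s['force'])
c=(503.4,-157.6)
q=(W-s['eef_pos'])@M
p=q[(abs(q[...,2])<38)&(abs(q[...,1])<45)&(W[...,2]>92)&(W[...,2]<105)]
print('lid in tool',np.percentile(p,[1,50,99],axis=0).round(1),len(p))
W2=cloud(grab_frame('side'));q=(W2-s['eef_pos'])@M
t=q[(q[...,0]>-60)&(q[...,0]<20)&(abs(q[...,1])<25)&(abs(q[...,2])>34)&(abs(q[...,2])<62)]
for sg in(1,-1):
    u=t[sg*t[:,2]>0]; u=u[np.argsort(-u[:,0])][:60:6]; print(u.round(0).tolist())
E
```

```text
13.15 [ 503.49538915 -155.32327504  121.67977819] [-0.25494588 -0.59214481  0.61983001]
lid in tool [[ 22.4 -29.6 -26.7]
 [ 23.9   0.1   0.7]
 [ 28.6  26.4  28.3]] 10362
[[-18.0, -9.0, 45.0], [-21.0, 4.0, 42.0], [-23.0, 4.0, 42.0], [-25.0, 8.0, 44.0], [-26.0, 7.0, 45.0], [-28.0, -7.0, 43.0], [-29.0, -11.0, 44.0], [-32.0, 4.0, 56.0], [-32.0, 10.0, 48.0], [-34.0, 4.0, 56.0]]
[[-20.0, 7.0, -42.0], [-24.0, 7.0, -49.0], [-26.0, 9.0, -46.0], [-29.0, -4.0, -54.0], [-30.0, 6.0, -52.0], [-31.0, 8.0, -43.0], [-33.0, -5.0, -55.0], [-34.0, 10.0, -50.0], [-35.0, 11.0, -46.0], [-36.0, 5.0, -56.0]]
```

carry_out(deltas=[{"dx": -0.3,"dy": -1.7,"dz": -20,"wx": 0,"wy": 0,"wz": 0},{"dx": -0.3,"dy": -1.7,"dz": -40,"wx": 0,"wy": 0,"wz": 0},{"dx": -0.3,"dy": -1.7,"dz": -55,"wx": 0,"wy": 0,"wz": 0},{"dx": -0.3,"dy": -1.7,"dz": -62,"wx": 0,"wy": 0,"wz": 0},{"dx": -0.3,"dy": -1.7,"dz": -62,"wx": 0,"wy": 0,"wz": 0}])

```text
time: 13.75
eef_pos: [504.3, -158.4, 61.4]
tcp_rot: [0.28, 1.553, -0.281]
force: [-0.9, 0.3, -0.5]
grip_width: 0.997
```

carry_out(deltas=[{"dx": 0,"dy": 0,"dz": 0,"wx": 0,"wy": 0,"wz": 0},{"dx": 0,"dy": 0,"dz": 0,"wx": 0,"wy": 0,"wz": 0},{"dx": 0,"dy": 0,"dz": 0,"wx": 0,"wy": 0,"wz": 0},{"dx": 0,"dy": 0,"dz": 0,"wx": 0,"wy": 0,"wz": 0},{"dx": 0,"dy": 0,"dz": 0,"wx": 0,"wy": 0,"wz": 0},{"dx": 0,"dy": 0,"dz": 0,"wx": 0,"wy": 0,"wz": 0}], gripper=1, squeeze=80)

```text
time: 14.35
eef_pos: [504.9, -158.6, 62.9]
tcp_rot: [0.28, 1.551, -0.282]
force: [-2.4, 1.1, 6.2]
grip_width: 0.686
```

carry_out(deltas=[{"dx": 0,"dy": 0,"dz": 10,"wx": 0,"wy": 0,"wz": 0},{"dx": 0,"dy": 0,"dz": 30,"wx": 0,"wy": 0,"wz": 0},{"dx": 0,"dy": 0,"dz": 60,"wx": 0,"wy": 0,"wz": 0},{"dx": 0,"dy": 0,"dz": 60,"wx": 0,"wy": 0,"wz": 0},{"dx": 0,"dy": 0,"dz": 60,"wx": 0,"wy": 0,"wz": 0}])

```text
time: 14.85
eef_pos: [504.5, -158.7, 121.9]
tcp_rot: [0.28, 1.551, -0.282]
force: [-0.6, -0.3, -5.1]
grip_width: 0.684
```

```bash
python3 - <<'E'
from h import *
s,g,W=wrist();g2=grab_frame('side');W2=cloud(g2)
M=R.from_rotvec(s['tcp_rot']).as_matrix()
print(s['time'],s['eef_pos'],s['force'],s['wrist_torque'],s['grip_width'])
im=np.zeros((400,800,3),np.uint8); im[:300,:400]=cv2.resize(g['image'],(400,300)); im[:400,400:]=cv2.resize(g2['image'][120:280,260:420],(400,400))
cv2.imwrite('pics/s9.png',im[:,:,::-1])
c=np.array([503.3,-157.6])
for w in(W,W2):
    for z in range(60,135,15): 
        p=sel(w,c,50,z,z+15)
        if len(p)>15: print(z,rect(w,c,50,z,z+15))
    print(edges(w,c,-20.5,50,75,115))
E
```

```text
14.85 [ 504.45303832 -158.73503178  121.93472524] [-0.56113293 -0.25159662 -5.1295554 ] [0.02544367 0.00356105 0.02465212] 0.684387398098572
60 [ 513.3 -131.1    2.4   56.4   69.5   70.9  413. ]
75 [ 513.3 -131.     2.4   56.3   69.6   82.9  869. ]
90 [ 513.3 -131.     2.4   56.2   69.6   98.  1096. ]
105 [ 509.8 -141.2   25.    60.5   68.2  116.1 2132. ]
120 [ 511.  -140.2   20.2   69.9   69.6  122.1 2656. ]
(2851, 'x', None, 'y', array([28.6, 29.6]))
60 [ 493.1 -140.7   76.8   40.4   22.3   69.4  166. ]
75 [ 493.1 -142.3   78.2   41.8   22.6   83.3  214. ]
90 [ 493.9 -142.9   78.1   40.8   21.7   98.   219. ]
105 [ 502.5 -157.1   55.9   61.2   69.2  114.2  272. ]
120 [ 506.3 -143.7   26.7   71.3   77.2  124.7  168. ]
(583, 'x', array([-31.7,  27.1]), 'y', array([21.6, 28.1]))
```

View pics/s9.png

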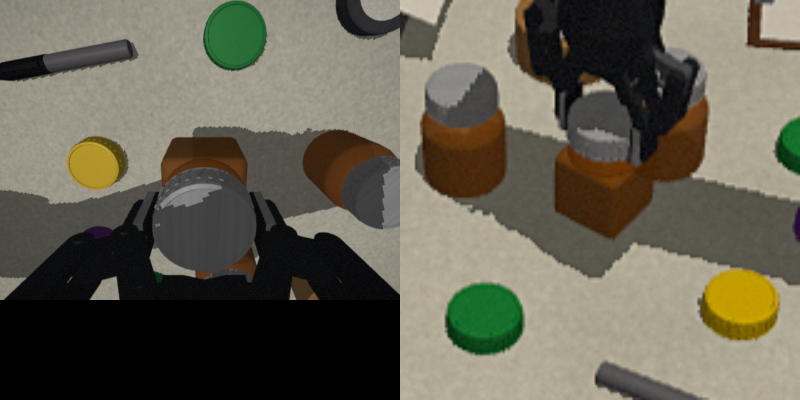

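The held jar hangs vertical: its face is at the same x at every height. It's lifted clear, so I'll carry it over the insert.

carry_out(deltas=[{"dx": 3,"dy": 14,"dz": 25,"wx": 0,"wy": 0,"wz": 1},{"dx": 10,"dy": 48,"dz": 35,"wx": 0,"wy": 0,"wz": 2.5},{"dx": 18,"dy": 84,"dz": 35,"wx": 0,"wy": 0,"wz": 4},{"dx": 26,"dy": 122,"dz": 35,"wx": 0,"wy": 0,"wz": 6},{"dx": 34,"dy": 160,"dz": 35,"wx": 0,"wy": 0,"wz": 8},{"dx": 42,"dy": 198,"dz": 35,"wx": 0,"wy": 0,"wz": 10},{"dx": 50,"dy": 236,"dz": 35,"wx": 0,"wy": 0,"wz": 12},{"dx": 57.5,"dy": 270.3,"dz": 35,"wx": 0,"wy": 0,"wz": 13.2},{"dx": 57.5,"dy": 270.3,"dz": 35,"wx": 0,"wy": 0,"wz": 13.2},{"dx": 57.5,"dy": 270.3,"dz": 35,"wx": 0,"wy": 0,"wz": 13.2}])

```text
time: 15.95
eef_pos: [560.9, 112.5, 155.1]
tcp_rot: [0.098, 1.571, -0.099]
force: [0.3, -0.7, -4.6]
grip_width: 0.683
```

```bash
cat > ck2.py <<'E'
from h import *
import sys
s,g,W=wrist();g2=grab_frame('side');W2=cloud(g2)
print(s['time'],s['eef_pos'],s['force'],s['wrist_torque'],s['grip_width'],s['joint_positions'][6])
b=s['eef_pos'][2]-62.5   # jar underside
c=np.array([560.5,110.8])
for w in(W,W2):
    for z in (b+12,b+25,b+40): print(round(z),rect(w,c,48,z,z+12))
    print('jar',edges(w,c,-7.25,46,b+12,b+55)); print('insert rim',edges(w,c,-7.25,62,38,46),'lips',edges(w,c,-7.25,68,22,30))
E
python3 ck2.py
```

```text
15.95 [560.91574008 112.50726362 155.05008783] [ 0.27831101 -0.73129439 -4.64087843] [-0.07994958 -0.01585723 -0.01772839] 0.6834524220684687 -0.5493883278138975
105 [563.3 141.6   2.5  56.2  82.9 110.7 643. ]
118 [563.3 141.6   2.4  56.3  83.2 123.6 778. ]
133 [563.5 141.7   2.7  56.3  83.  138.7 997. ]
jar (2979, 'x', None, 'y', array([31. , 32.2]))
insert rim (2042, 'x', array([-39.9,  39.7]), 'y', array([31.8, 39.8])) lips (1815, 'x', array([-47.2,  44.5]), 'y', array([38.2, 45.6]))
105 [546.  123.6  79.7  40.2  38.7 110.3 198. ]
118 [549.  125.1  76.3  37.9  32.6 123.6 207. ]
133 [548.2 125.4  77.5  39.7  34.1 138.4 195. ]
jar (731, 'x', array([-32.,  27.]), 'y', array([23.9, 28.2]))
insert rim (524, 'x', array([-41.2,  39.8]), 'y', array([-44.1,  36.7])) lips (404, 'x', array([-47.5,  32.8]), 'y', array([-38. ,  42.6]))
```

carry_out(deltas=[{"dx": 1.1,"dy": -1.4,"dz": -12,"wx": 0,"wy": 0,"wz": 0},{"dx": 1.1,"dy": -1.4,"dz": -25,"wx": 0,"wy": 0,"wz": 0},{"dx": 1.1,"dy": -1.4,"dz": -37,"wx": 0,"wy": 0,"wz": 0},{"dx": 1.1,"dy": -1.4,"dz": -46,"wx": 0,"wy": 0,"wz": 0},{"dx": 1.1,"dy": -1.4,"dz": -46,"wx": 0,"wy": 0,"wz": 0},{"dx": 1.1,"dy": -1.4,"dz": -46,"wx": 0,"wy": 0,"wz": 0}])

```text
time: 16.65
eef_pos: [562.8, 110.4, 110.4]
tcp_rot: [0.1, 1.569, -0.101]
force: [0.5, 0.1, -3.6]
grip_width: 0.683
```

```bash
python3 ck2.py
```

```text
16.65 [562.84852006 110.43329337 110.4031191 ] [ 0.52816551  0.06408136 -3.57956128] [-0.00131751 -0.0483094  -0.00518918] 0.6830629026123117 -0.5731613108827287
60 [565.1 139.6   2.5  56.4  83.3  66.2 649. ]
73 [565.3 139.6   2.4  56.2  83.1  79.2 792. ]
88 [565.3 139.5   2.8  56.6  83.2  94.1 994. ]
jar (2984, 'x', None, 'y', array([29. , 30.4]))
insert rim (2852, 'x', array([-39.8,  39.8]), 'y', array([31.5, 39.7])) lips (2626, 'x', array([-47.1,  44.6]), 'y', array([38.2, 46. ]))
60 [549.9 125.4  76.6  38.2  34.2  66.1 179. ]
73 [550.3 124.6  77.2  38.6  33.6  78.6 188. ]
88 [549.4 124.1  78.   38.9  35.7  94.1 180. ]
jar (652, 'x', array([-29.9,  28.9]), 'y', array([23.9, 27.7]))
insert rim (447, 'x', array([-41.1,  39.2]), 'y', array([-43.1,  36.9])) lips (363, 'x', array([-47.6,  32.1]), 'y', array([-37.8,  43.2]))
```

carry_out(deltas=[{"dx": -0.7,"dy": 0.2,"dz": -4,"wx": 0,"wy": 0,"wz": 0},{"dx": -0.7,"dy": 0.2,"dz": -7,"wx": 0,"wy": 0,"wz": 0},{"dx": -0.7,"dy": 0.2,"dz": -10,"wx": 0,"wy": 0,"wz": 0},{"dx": -0.7,"dy": 0.2,"dz": -13,"wx": 0,"wy": 0,"wz": 0},{"dx": -0.7,"dy": 0.2,"dz": -13,"wx": 0,"wy": 0,"wz": 0}])

```text
time: 17.25
eef_pos: [561.9, 110.5, 97.0]
tcp_rot: [0.1, 1.569, -0.101]
force: [-0.4, 0.6, -5.3]
grip_width: 0.679
```

```bash
python3 ck2.py
```

```text
17.25 [561.87351706 110.45602776  96.98817012] [-0.38422649  0.57161767 -5.25583884] [0.05190684 0.01579053 0.01239409] 0.6791326549977862 -0.5817693861320247
46 [564.2 139.5   2.5  56.4  83.1  52.8 654. ]
59 [564.3 139.6   2.5  56.3  83.2  65.8 768. ]
74 [564.5 139.6   2.6  56.6  82.8  80.9 997. ]
jar (2988, 'x', None, 'y', array([29.2, 30.2]))
insert rim (3476, 'x', array([-39.8,  39.9]), 'y', array([29.4, 39.8])) lips (3080, 'x', array([-47.1,  44.6]), 'y', array([38.1, 45.8]))
46 [548.2 125.2  77.2  41.9  34.3  52.4 177. ]
59 [548.3 124.   77.7  39.3  35.1  65.8 176. ]
74 [547.9 123.2  78.7  39.4  37.   80.  182. ]
jar (632, 'x', array([-30.8,  28. ]), 'y', array([23.3, 27.8]))
insert rim (516, 'x', array([-40.8,  39.2]), 'y', array([-24.6,  36.6])) lips (350, 'x', array([-47.8, -10. ]), 'y', array([31. , 43.5]))
```

carry_out(deltas=[{"dx": 0,"dy": 0,"dz": -4,"wx": 0,"wy": 0,"wz": 0},{"dx": 0,"dy": 0,"dz": -8,"wx": 0,"wy": 0,"wz": 0},{"dx": 0,"dy": 0,"dz": -12,"wx": 0,"wy": 0,"wz": 0},{"dx": 0,"dy": 0,"dz": -16,"wx": 0,"wy": 0,"wz": 0},{"dx": 0,"dy": 0,"dz": -20,"wx": 0,"wy": 0,"wz": 0},{"dx": 0,"dy": 0,"dz": -20,"wx": 0,"wy": 0,"wz": 0}])

```text
time: 17.95
eef_pos: [561.8, 110.4, 76.8]
tcp_rot: [0.1, 1.569, -0.101]
force: [-0.6, 0.0, -4.6]
grip_width: 0.68
```

carry_out(deltas=[{"dx": 0,"dy": 0,"dz": -2,"wx": 0,"wy": 0,"wz": 0},{"dx": 0,"dy": 0,"dz": -3.5,"wx": 0,"wy": 0,"wz": 0},{"dx": 0,"dy": 0,"dz": -3.5,"wx": 0,"wy": 0,"wz": 0}])

```text
time: 18.25
eef_pos: [562.1, 110.5, 73.9]
tcp_rot: [0.1, 1.569, -0.101]
force: [-0.2, -0.4, -5.4]
grip_width: 0.676
```

```bash
python3 ck2.py; python3 - <<'E'
from h import *
s,g,W=wrist()
p=sel(W,(560.5,111),25,90,125);A=np.c_[p[:,:2]-[560.5,111],np.ones(len(p))];print('lid top',np.median(p[:,2]),np.linalg.lstsq(A,p[:,2],rcond=None)[0].round(3))
E
```

```text
18.25 [562.12547232 110.51762729  73.88865661] [-0.18346366 -0.36455769 -5.36357325] [ 0.01836546 -0.01151821 -0.00096419] 0.6755207480853288 -0.5973382912378226
23 [ 561.   124.4   64.8   92.    82.9   27.2 1739. ]
36 [ 562.4  125.1   51.4   80.3   82.3   42.7 4901. ]
51 [564.6 139.6   2.6  56.6  83.1  57.6 989. ]
jar (7353, 'x', array([-45.5,  44.4]), 'y', array([29.3, 45.3]))
insert rim (5172, 'x', array([-39.7,  39.8]), 'y', array([29.4, 39.8])) lips (3439, 'x', array([-47.2,  44.7]), 'y', array([37.9, 45.8]))
23 [549.1 126.   93.7  55.8  37.8  27.2 195. ]
36 [552.3 124.6  95.2  63.2  30.   41.8 551. ]
51 [549.6 124.3  77.5  39.4  33.3  57.6 175. ]
jar (953, 'x', array([-44.9,  38.7]), 'y', array([23.4, 41.6]))
insert rim (547, 'x', array([-40.7,  39. ]), 'y', array([23.4, 37.1])) lips (338, 'x', array([-47.6, -37.9]), 'y', array([30.6, 41.8]))
lid top 108.85457760559794 [-7.0000e-03  2.0000e-03  1.0886e+02]
```

carry_out(deltas=[{"dx": 0,"dy": 0,"dz": -0.7,"wx": 0,"wy": 0,"wz": 0},{"dx": 0,"dy": 0,"dz": -1.3,"wx": 0,"wy": 0,"wz": 0},{"dx": 0,"dy": 0,"dz": -1.3,"wx": 0,"wy": 0,"wz": 0}])

```text
time: 18.7
eef_pos: [562.3, 110.6, 73.1]
tcp_rot: [0.1, 1.568, -0.101]
force: [-0.8, -0.8, -0.5]
grip_width: 0.683
```

carry_out(deltas=[{"dx": 0,"dy": 0,"dz": -0.6,"wx": 0,"wy": 0,"wz": 0},{"dx": 0,"dy": 0,"dz": -0.6,"wx": 0,"wy": 0,"wz": 0},{"dx": 0,"dy": 0,"dz": -0.6,"wx": 0,"wy": 0,"wz": 0}], squeeze=120)

```text
time: 19.0
eef_pos: [562.4, 110.7, 73.2]
tcp_rot: [0.1, 1.568, -0.101]
force: [-5.9, -0.3, 8.6]
grip_width: 0.672
```

carry_out(deltas=[{"dx": 0,"dy": 0,"dz": 0,"wx": 0,"wy": 0,"wz": 3},{"dx": 0,"dy": 0,"dz": 0,"wx": 0,"wy": 0,"wz": 6},{"dx": 0,"dy": 0,"dz": 0,"wx": 0,"wy": 0,"wz": 9},{"dx": 0,"dy": 0,"dz": 0,"wx": 0,"wy": 0,"wz": 12},{"dx": 0,"dy": 0,"dz": 0,"wx": 0,"wy": 0,"wz": 15}])

```text
time: 19.5
eef_pos: [563.2, 110.5, 73.2]
tcp_rot: [-0.107, 1.566, 0.106]
force: [-1.5, -1.1, 4.4]
grip_width: 0.67
```

```bash
cat > ck3.py <<'E'
from h import *
s,g,W=wrist();W2=cloud(grab_frame('side'));M=R.from_rotvec(s['tcp_rot']).as_matrix()
print(s['time'],s['eef_pos'],s['force'].round(1),s['wrist_torque'].round(3),s['grip_width'],'phi',np.degrees(np.arctan2(M[1,1],M[0,1])),s['joint_positions'].round(2))
c=np.array([560.5,110.8])
for w in(W,W2):
    print('body',rect(w,c,48,46,68),'rim',edges(w,c,-7.25,62,38,46)); p=sel(w,c,62,39,45); 
    p=sel(w,c,24,95,140);print('lidtop',np.median(p[:,2]) if len(p) else None)
E
python3 ck3.py
```

```text
19.5 [563.21145257 110.49823014  73.16400729] [-1.5 -1.1  4.4] [-0.267  0.038 -0.084] 0.6703033700998416 phi 97.77320488171694 [ 0.28  0.39 -0.67  1.8   0.28  1.04 -0.35]
body [ 561.5  131.1   63.4   28.7    8.4   59.  1983. ] rim (5341, 'x', array([-39.6,  39.6]), 'y', array([28.4, 39.8]))
lidtop 107.7136245554415
body [548.7 126.   76.3  41.6  35.6  57.5 335. ] rim (546, 'x', array([-40.7,  38.8]), 'y', array([-15.7,  37. ]))
lidtop 106.87411339024442
```

carry_out(deltas=[{"dx": 0,"dy": 0,"dz": 0,"wx": 0,"wy": 0,"wz": 4},{"dx": 0,"dy": 0,"dz": 0,"wx": 0,"wy": 0,"wz": 8},{"dx": 0,"dy": 0,"dz": 0,"wx": 0,"wy": 0,"wz": 12},{"dx": 0,"dy": 0,"dz": 0,"wx": 0,"wy": 0,"wz": 16}])

```text
time: 20.0
eef_pos: [563.1, 110.4, 73.2]
tcp_rot: [-0.326, 1.544, 0.324]
force: [-1.4, -2.1, 6.4]
grip_width: 0.672
```

```bash
cat >> ck3.py <<'E'
# face yaw of jar: line fits on faces above rim (z 48..66), outside lid-neck radius
for n,w in(('w',W),('s',W2)):
    p=sel(w,c,46,48,68); 
    for lab,m in(('face+y',p[:,1]-c[1]>22),('face+x',p[:,0]-c[0]>24)):
        q=p[m]
        if len(q)>60:
            (vx,vy,x0,y0)=cv2.fitLine(q[:,:2].astype(np.float32),cv2.DIST_HUBER,0,.01,.01).ravel()
            print(n,lab,len(q),'yaw',round(np.degrees(np.arctan2(vy,vx)),1),round(x0,1),round(y0,1))
cv2.imwrite('pics/last.png',g['image'][:,:,::-1])
E
python3 ck3.py
```

```text
20.0 [563.13686077 110.37152016  73.15973158] [-1.4 -2.1  6.4] [-0.306  0.17  -0.107] 0.6722040003464371 phi 113.7296382032777 [ 0.32  0.4  -0.72  1.8   0.3   1.05 -0.09]
body [ 550.   127.9   77.9   37.8   36.9   59.4 2003. ] rim (5619, 'x', array([-39.7,  37.3]), 'y', array([28.6, 39.9]))
lidtop 107.71340486268403
body [550.2 125.1  79.9  39.   36.7  58.3 345. ] rim (546, 'x', array([-41.1,  39. ]), 'y', array([-43.1,  37.5]))
lidtop 107.01311346585061
w face+y 1602 yaw -3.9 561.1 140.4
w face+x 146 yaw -16.2 587.6 138.2
s face+y 206 yaw -3.3 563.0 136.0
```

carry_out(deltas=[{"dx": 0,"dy": 0,"dz": 0,"wx": 0,"wy": 0,"wz": 4},{"dx": 0,"dy": 0,"dz": 0,"wx": 0,"wy": 0,"wz": 8},{"dx": 0,"dy": 0,"dz": 0,"wx": 0,"wy": 0,"wz": 12},{"dx": 0,"dy": 0,"dz": 0,"wx": 0,"wy": 0,"wz": 16},{"dx": 0,"dy": 0,"dz": 0,"wx": 0,"wy": 0,"wz": 20},{"dx": 0,"dy": 0,"dz": 0,"wx": 0,"wy": 0,"wz": 24},{"dx": 0,"dy": 0,"dz": 0,"wx": 0,"wy": 0,"wz": 28},{"dx": 0,"dy": 0,"dz": 0,"wx": 0,"wy": 0,"wz": 31}])

```text
time: 20.9
eef_pos: [562.8, 110.6, 73.2]
tcp_rot: [-0.746, 1.438, 0.744]
force: [-3.3, -0.9, 8.3]
grip_width: 0.67
```

```bash
python3 ck3.py
```

```text
20.9 [562.79364239 110.60309048  73.18391868] [-3.3 -0.9  8.3] [-0.186  0.675 -0.159] 0.6695805282884413 phi 144.72462742304444 [ 0.4   0.43 -0.82  1.8   0.36  1.07  0.4 ]
body [ 546.8  125.6   77.4   37.3   43.4   59.1 2004. ] rim (5663, 'x', array([-39.8, -27.3]), 'y', array([-39.6,  39.7]))
lidtop 107.76438935064493
body [549.2 124.1  77.   39.4  37.8  57.5 343. ] rim (531, 'x', array([-40.6,  38.5]), 'y', array([-42.4,  36.7]))
lidtop 106.84212192998643
w face+y 736 yaw -0.7 553.4 140.4
s face+y 213 yaw -3.9 561.7 136.1
```

carry_out(deltas=[{"dx": 0,"dy": 0,"dz": 1.5,"wx": 0,"wy": 0,"wz": 0},{"dx": 0,"dy": 0,"dz": 3,"wx": 0,"wy": 0,"wz": 0},{"dx": 0,"dy": 0,"dz": 5,"wx": 0,"wy": 0,"wz": 0},{"dx": 0,"dy": 0,"dz": 5,"wx": 0,"wy": 0,"wz": 0}])

```text
time: 21.4
eef_pos: [562.3, 110.5, 77.4]
tcp_rot: [-0.745, 1.439, 0.743]
force: [-1.0, -1.4, 0.9]
grip_width: 0.669
```

```bash
python3 ck3.py
```

```text
21.4 [562.29080153 110.47969605  77.40299572] [-1.  -1.4  0.9] [-0.241  0.244  0.022] 0.6694427042280894 phi 144.65588547325592 [ 0.4   0.43 -0.82  1.79  0.36  1.07  0.41]
body [ 546.8  125.2   77.9   37.8   43.7   59.1 1895. ] rim (5446, 'x', array([-39.9, -27.5]), 'y', array([-39.5,  39.7]))
lidtop 111.9141231351314
body [548.9 124.   77.4  39.9  37.1  58.  336. ] rim (546, 'x', array([-40.9,  38.8]), 'y', array([-41.7,  36.7]))
lidtop 110.87181991746127
w face+y 697 yaw -0.9 553.5 140.4
s face+y 199 yaw -3.8 560.1 136.3
```

carry_out(deltas=[{"dx": 0,"dy": 0,"dz": 4,"wx": 0,"wy": 0,"wz": 0},{"dx": 0,"dy": 0,"dz": 8,"wx": 0,"wy": 0,"wz": 0},{"dx": 0,"dy": 0,"dz": 12,"wx": 0,"wy": 0,"wz": 0},{"dx": 0,"dy": 0,"dz": 16,"wx": 0,"wy": 0,"wz": 0},{"dx": 0,"dy": 0,"dz": 20,"wx": 0,"wy": 0,"wz": 0},{"dx": 0,"dy": 0,"dz": 24,"wx": 0,"wy": 0,"wz": 0},{"dx": 0,"dy": 0,"dz": 28,"wx": 0,"wy": 0,"wz": 0},{"dx": 0,"dy": 0,"dz": 28,"wx": 0,"wy": 0,"wz": 0},{"dx": 0,"dy": 0,"dz": 28,"wx": 0,"wy": 0,"wz": 0}])

```text
time: 22.4
eef_pos: [562.2, 110.5, 105.2]
tcp_rot: [-0.745, 1.439, 0.744]
force: [-0.1, -0.2, 0.2]
grip_width: 0.675
```

```bash
python3 ck3.py; python3 - <<'E'
from h import *
s,g,W=wrist();g2=grab_frame('side');W2=cloud(g2)
c=np.array([560.5,110.8])
print(R.from_rotvec(s['tcp_rot']).as_matrix()[:,0].round(4))
for n,w in(('w',W),('s',W2)):
    p=sel(w,c,24,130,150);
    if len(p)>30:
        A=np.c_[p[:,:2]-c,np.ones(len(p))];print(n,'lid tilt',np.linalg.lstsq(A,p[:,2],rcond=None)[0].round(3))
    print('lid rect',rect(w,c,33,134,147),'mouth/neck',rect(w,c,40,78,108),edges(w,c,-7.25,40,78,108)); 
    p=sel(w,c,40,75,118); print('top of neck',np.percentile(p[:,2],[50,95,99]).round(1) if len(p) else None)
im=np.zeros((480,800,3),np.uint8); im[:360,:400]=cv2.resize(g['image'],(400,360)); im[:480,400:]=cv2.resize(g2['image'][190:370,190:340],(400,480))
cv2.imwrite('pics/fin.png',im[:,:,::-1])
E
```

```text
22.4 [562.22674148 110.49611359 105.18081847] [-0.1 -0.2  0.2] [ 0.009 -0.029  0.009] 0.6750010367883972 phi 144.67075110751622 [ 0.42  0.4  -0.84  1.77  0.33  1.12  0.43]
body [ 558.7  110.9   60.    54.5   85.3   59.5 1303. ] rim (4259, 'x', array([-39.8, -27.5]), 'y', array([-39.7,  39.5]))
lidtop 139.46570126654115
body [548.7 121.1  76.6  43.2  44.   57.6 345. ] rim (538, 'x', array([-40.6,  39. ]), 'y', array([-41.7,  37.6]))
lidtop 137.92217928214302
w face+y 486 yaw -2.0 559.2 140.2
s face+y 209 yaw -4.0 560.5 136.3
[ 4.e-04 -4.e-04 -1.e+00]
w lid tilt [-5.00000e-03 -5.00000e-03  1.39441e+02]
lid rect [5.6230e+02 1.1180e+02 6.0300e+01 6.0500e+01 3.8000e+00 1.3950e+02
 2.0934e+04] mouth/neck [ 549.2  119.7   54.5   24.    55.    85.4 2462. ] (2462, 'x', array([-25.5,  -3.3]), 'y', array([-18.7,  26.7]))
top of neck [ 82.4 100.  103.2]
s lid tilt [-7.00000e-03  0.00000e+00  1.38511e+02]
lid rect [557.  112.2  65.1  49.5  61.8 138.5 678. ] mouth/neck [553.2 119.   54.3  29.7  32.4  89.7 361. ] (361, 'x', array([-25.4,  19.8]), 'y', array([-15.8,  24.3]))
top of neck [ 85.7 105.4 116.9]
```

View pics/fin.png

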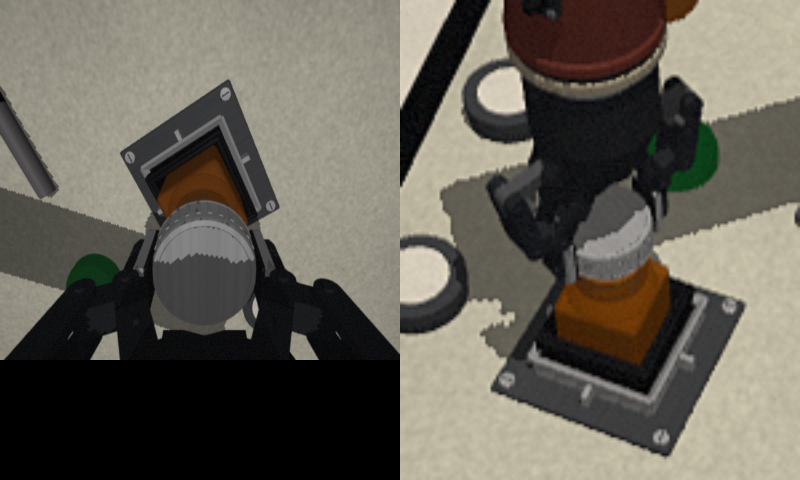

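```bash
python3 -c "
from plant import *
s=state();print(s['time'],s['dq'].round(3));print(hand_in())"
```

```text
22.6 [ 0.001 -0.001 -0.001  0.001  0.001  0.001 -0.   ]
the job is handed in; nothing more can be done
None
```

I handed the job in at 22.6 s with the square jar open. The gripper is holding the lid level, about 14 mm above the rim (15 mm was asked). `hand_in()` gives no verdict, so these are my own last checks:

- **Insert:** nested fully in the holder. Its rim is at z ≈ 42.5 (42 expected), level, and about 1.4 mm off the holder's centre.
- **Jar:** carried by its lid and seated in the insert. I felt the floor contact, and the lid top read 107.7 (107.5 expected). It stayed seated when the lid came off.
- **Lid:** I turned the gripper 62° anticlockwise. The jar took up about 3° of play first, so the lid turned roughly 58–59° on the jar. It came up with no load. It is tilted about 0.4° and should be within 1–2 mm of centred over the mouth.
- **Forces:** the highest reading shown after a move was about 24 N at the wrist, while pressing the insert home.

**Disagreements and gaps:**
- The fingertips are not 25 mm ahead of the TCP as stated. Both cameras put them about 5 mm behind it when partly open and 17 mm behind when fully open. I used the measured values.
- The side camera's positions differ from the wrist camera's by 2–3 mm. I went by the wrist camera for the fits.
- The jar's final centre was partly hidden, so I judged the centring from the TCP before and after the lift.
- I did not measure the bystanders again at the end. Those in the last views looked unmoved.

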